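# Temperature check of a packed meal

## Robot

A 6-joint arm with a two-finger parallel gripper is mounted at the origin on the work surface. World frame = base frame: x ahead of the robot, y to its left, z up, the work surface at z = 0. Lengths are in mm, angles in degrees, forces in N, time in s.
With the tool pointing down it reaches from about 325 to 850 mm from the base axis. Payload 4.4 kg.
Tool frame: the origin (TCP) lies on the centre line of the jaws, within the pads' length; the fingertips stand 19 mm ahead of it and the grasp point (between the pads) is the TCP (env.nose_length is the distance from the TCP to the fingertips, in mm); z points along the fingers, y is the line along which they close (so a half turn about z gives the same grasp; the last joint's range is limited). The gripper opens to 94 mm and grips with 3 to 60 N. Pads are 16 mm wide; open, the fingers measure 119 mm over their backs; the gripper's body (75 mm by 177 mm) begins 78 mm behind the grasp point.
Start: joints at [65.919, 11.837, 88.321, -0, 79.842, -8.623], TCP at [153.269, 554.198, 224.447] pointing down, gripper open.
Joint ranges: [-156.59, 156.59], [-49.26, 127.26], [12.9, 141.05], [-63.56, 243.56], [4.71, 150.69], [-161.64, 161.64]. Speed limits (degrees/s): [159.86, 159.86, 180, 180, 180, 180].

## Interface

Orientations are given as [roll, pitch, yaw] about the fixed x, y, z axes, in that order (R = Rz(yaw) Ry(pitch) Rx(roll)).
In Python, from rig import env gives the robot as it stands. The module is installed in compiled form; this text tells all that it offers.
- The arm moves only by the tool apply_moves, never from a script. Its argument "rows" is a list of rows, each an object with "dp": the shift along the tool's x, y, z in m, a list of three; "twist": the turn about the tool's z in rad; "hand": the closure, from -1 (fully open) to 1 (shut). In form: [{"dp": [x, y, z], "twist": twist, "hand": hand}, ...]. A call has 1 to 5 rows; each row is the pose to reach, as a shift and turn from the pose commanded when the call began, along the tool's axes at that moment; what a row does not reach only later rows make up. A row lasts 1/12 s, in which the tool goes at most 41.7 mm and 7.16 degrees, less where a joint would pass 70% of its speed; a pose out of reach is approached as far as the arm can. A call with a gripper value outside its range is refused whole. The fingers move at their own pace and stop on an object; "force" is the grip in N (left out, the last holds). Time passes only in rows, so rows that repeat a pose let the fingers close. It gives the time, the measured TCP pose, the force, the opening and the grip force at its end, in the units of the state.
- env.get_obs(): the state, without advancing time (a new reading comes with each control period).
- env.snapshot(name): name is "scene" or "top" or "wrist"; returns (picture, depth): 400x640x3 uint8, red, green, blue; 400x640 float32, mm along the optical axis (not along the pixel's ray), 0 where there is no reading.
- env.camera_model(name): a dict with "fx", "fy", "cx", "cy" (pixels), "k1" (the pictures are not rectified: a ray, as slopes to the right and down, at radius r is drawn at 1 + k1 r^2 times it, then the intrinsics apply), "origin" and "rotation" of the camera in the world. Camera axes: x right, y down, z forward; pixel columns grow to the right and rows downward; lengths in mm; the calibration is good to about 2 mm. A picture is of the moment at which its call begins: read the wrist's pose just before it. camera_model takes no time and is no camera call; for the wrist camera it gives the pose at the moment of the call.
- env.hand_in(): hands the job in; it is judged then, once.
Trained networks look in the newest picture that a camera, given by its name, has taken for a name from the list of things; names that differ only in an ending like _2 or _b are one class to them, and where a whole thing is asked for, a point or a joint stands for the part that bears it (a point fixed in the world has none). Each returns a list of dicts, best first, with "score" (0 to 1); they miss things now and then, are a little off and sometimes report something else, mostly with a low value. They report only what shows in the picture. A call takes as long as a camera call. They do not tell look-alikes from the thing itself.
- env.outline_of(target, camera): "pixels" (400x640 bool, what is visible of it) and "extent" ([left, top, right, bottom] in pixels, round what is visible of it).
The state is a dict: "time": time; "joints": joint angles; "dq": joint speeds; "joint_torque": joint torques, N m; "ee_pos": TCP position; "ee_rot": TCP orientation; "contact_force": force on the tool from outside, world axes, zero at the start; "wrist_torque": the same for the moment, N m; "gripper_width": finger opening in mm; "gripper_force": force on a finger pad.
Only numpy, scipy, OpenCV 4.12 (cv2) and the standard library are available. Lean on these libraries where they do the work, as an engineer would, in place of code of your own. Each camera call takes 0.05 s, during which the arm holds its last target. There are 200 camera calls.

## Task

Take the yellow probe thermometer out of its holder and, touching the meal tray with nothing but the probe, push the tray along the guide channel until its front is fully home against the blue fence. Then set the probe's red spring tip square on the target printed on the tray's sloping label and hold it steady there for at least a second with the tip pressed about half-way in, pressing gently and never hard. Finally stand the probe back in its holder and let go, leaving the tray home against the fence and the other things on the counter where they are.

Things in the scene. Friction and masses are not known exactly. Their poses are not given: they have to be found in the camera images.
- wand: Probe thermometer, 163 mm long, 0.17 kg. Origin on its axis at the underside of a black collar (44 mm diameter, 8 mm thick); +z runs along the axis from the tip to the handle. Above the collar a yellow square handle, 26 x 26 mm (sides along x and y), from z = 8 to 70 mm, to be gripped. Below it a steel shaft 14 mm in diameter down to z = -75 mm, then the red spring tip, 11 mm in diameter, down to z = -93 mm. It starts upright in the holder, collar on the holder's top.
- tip (a joint): how far the red tip is pushed into the shaft, m: 0 = fully out, 0.006 = bottomed. Its spring takes 1 N to start moving and 2 N more per mm (half-way in = 7 N).
- tip_end (a point): centre of the flat end of the red tip, 93 mm below the collar on the wand's axis when the tip is out; axes as wand
- holder: fixed grey block 70 x 70 x 100 mm with a square well 24 x 24 mm through its centre, open at the top, in which the shaft stands; origin at the centre of its underside, z up
- holder_mouth (a point): centre of the well's mouth at the top of the holder, 100 mm above the counter
- station: fixed check station: a steel plate 6 mm thick, 320 mm long (x from -215 to +105 mm) and 154 mm wide, with two aluminium rails 12 mm thick, standing 25 mm above the plate, that form a guide channel 108 mm wide along its x axis (straight from x = -45 to +115 mm; from there the mouth flares out by 22 degrees on each side towards -x for 70 mm). Origin at the counter under the channel's centre line; +x is the feeding direction, away from the robot.
- fence_face (a point): middle of the -x face of the blue fence, a fixed bar 106 mm wide and 34 mm tall across the channel, set at a different place along the channel each time; x axis as the station's
- tray: loose lidded meal tray, about 0.32 kg: black base 110 (x) x 100 (y) x 42 mm with upright walls, clear lid up to 83 mm high. The lid's -x part is a panel sloping up by 30 degrees towards +x, from 42 mm high at x = -50 mm to 82 mm at x = 20 mm. Origin: centre of the underside. It starts on the station's plate before the channel, +x to the fence.
- tray_front (a point): middle of the tray's front (+x) wall, 55 mm from its origin, 20 mm up
- tray_back (a point): middle of the tray's back (-x) wall, 55 mm from its origin, 20 mm up: where to push
- label (a point): centre of the target (red ring 24 mm across on a white label 62 x 50 mm) on the tray's sloping panel; +z is the panel's outward normal, 30 degrees from vertical towards the tray's -x side. The panel is springy: it sinks a few mm along its normal, taking the label with it, under several newtons.
- tub: bystander: soup tub with white lid, 106 mm in diameter, 105 mm tall; origin at the centre of its underside
- meal_stack: bystander: two closed black meal boxes stacked, 126 x 156 x 104 mm; origin at the centre of the underside
- bowl: bystander: steel bowl, 150 mm in diameter, 65 mm tall; origin at the centre of its underside
Things that resemble listed ones, but are neither listed nor needed, are in the scene too. Leave any turquoise look-alike of the tray alone. Of the things that look like the wand, the smaller one is meant.

How it is judged:
By the outcome, as a careful person would: the job done as asked, in the order asked, and still so for the second after the job is handed in, with the robot touching nothing.
It also fails if it takes over 72 s, if anything falls off the work surface, if the arm or the gripper's body presses on something with over 40 N, if the wrist force passes 120 N, or if a joint passes its speed limit or range.

## Working session

There is one attempt and no reset: what is moved stays moved. The work goes in short steps, Python scripts to look and compute and a tool call to move; the robot and the scene stay as the last step left them, time stands still between calls to the robot, and variables do not carry over. Pictures are saved under pics/ and viewed, at most 10 in all, crops included, and the job is handed in when it is done.

Besides the shell and the picture viewer there is one more tool, called after "Request:" as a command line: name --argument value ..., lists and objects as JSON in quotes. apply_moves: Moves the arm, as the interface text tells. Its arguments: {"type":"object","properties":{"rows":{"type":"array","items":{"type":"object","properties":{"dp":{"type":"array","items":{"type":"number"}},"twist":{"type":"number"},"hand":{"type":"number"}}}},"force":{"type":"number"}},"required":["rows"]}

```bash
mkdir -p pics; cat > h.py <<'E'
import numpy as np, cv2
from rig import env
def rays(m,u,v):
    K=np.array([[m['fx'],0,m['cx']],[0,m['fy'],m['cy']],[0,0,1.]])
    p=np.stack([np.ravel(u),np.ravel(v)],-1).astype(float).reshape(-1,1,2)
    return cv2.undistortPoints(p,K,np.array([m['k1'],0,0,0.])).reshape(-1,2)
def world(m,u,v,d):
    s=rays(m,u,v); d=np.ravel(d)
    c=np.c_[s,np.ones(len(s))]*d[:,None]
    return c@np.array(m['rotation']).T+np.array(m['origin'])
def cloud(m,depth,mask):
    v,u=np.nonzero(mask&(depth>0)); return world(m,u,v,depth[v,u])
E
python3 - <<'E'
from h import *
o=env.get_obs(); print({k:np.round(v,2).tolist() for k,v in o.items()})
for c in ['scene','top']:
    im,d=env.snapshot(c); m=env.camera_model(c)
    cv2.imwrite(f'pics/{c}0.png',im[:,:,::-1]); np.savez(f'{c}0.npz',im=im,d=d)
    print(c,{k:np.round(v,3).tolist() for k,v in m.items()})
    for t in ['wand','holder','station','fence_face','tray','label','tub','meal_stack','bowl']:
        for r in env.outline_of(t,c)[:3]:
            P=cloud(m,d,r['pixels'])
            print(c,t,round(r['score'],2),r['extent'],len(P),np.percentile(P,[2,50,98],axis=0).round(0).tolist() if len(P) else '')
E
```

```text
{'time': 0.0, 'joints': [65.92, 11.88, 88.4, -0.0, 79.84, -8.62], 'dq': [0.01, -0.01, -0.12, -0.02, 0.05, 0.01], 'joint_torque': [-0.0, -37.09, -28.14, 0.07, 0.04, -0.0], 'ee_pos': [152.96, 553.49, 223.32], 'ee_rot': [-179.87, -0.02, 164.54], 'contact_force': [-0.12, -0.04, 0.7], 'wrist_torque': [-0.02, -0.06, -0.0], 'gripper_force': 0.0, 'gripper_width': 94.17}
scene {'fx': 383.964, 'fy': 383.964, 'cx': 314.214, 'cy': 204.457, 'k1': -0.066, 'origin': [839.896, 374.04, 785.49], 'rotation': [-143.617, 1.108, 139.665]}Traceback (most recent call last):
  File "<stdin>", line 9, in <module>
  File "h.py", line 12, in cloud
    v,u=np.nonzero(mask&(depth>0)); return world(m,u,v,depth[v,u])
                                           ~~~~~^^^^^^^^^^^^^^^^^^
  File "h.py", line 10, in world
    return c@np.array(m['rotation']).T+np.array(m['origin'])
           ~~~~~~~~~~~~~~~~~~~~~~~~~~~^~~~~~~~~~~~~~~~~~~~~~
ValueError: operands could not be broadcast together with shapes (1495,) (3,)
```

Rotation is rpy; convert.

```bash
sed -i 's/^import numpy.*/&\nfrom scipy.spatial.transform import Rotation as Rn\ndef RM(r): return Rn.from_euler("xyz",r,degrees=True).as_matrix()/; s/np.array(m\[.rotation.\]).T/RM(m["rotation"]).T/' h.py
python3 - <<'E'
from h import *
for c in ['scene','top']:
    im,d=env.snapshot(c); m=env.camera_model(c)
    cv2.imwrite(f'pics/{c}0.png',im[:,:,::-1]); np.savez(f'{c}0.npz',im=im,d=d)
    print(c,{k:np.round(v,3).tolist() for k,v in m.items()})
    for t in ['wand','holder','station','fence_face','tray','label','tub','meal_stack','bowl']:
        for r in env.outline_of(t,c)[:3]:
            P=cloud(m,d,r['pixels'])
            print(c,t,round(r['score'],2),r['extent'],len(P),np.percentile(P,[2,50,98],axis=0).round(0).tolist() if len(P) else '')
E
```

```text
scene {'fx': 383.964, 'fy': 383.964, 'cx': 314.214, 'cy': 204.457, 'k1': -0.066, 'origin': [839.896, 374.04, 785.49], 'rotation': [-143.617, 1.108, 139.665]}
scene wand 0.61 [444.7, 181.9, 489.8, 252.7] 1374 [[315.0, 205.0, 21.0], [344.0, 235.0, 169.0], [359.0, 258.0, 234.0]]
scene wand 0.27 [388.4, 259.5, 454.2, 324.1] 2242 [[432.0, 206.0, 2.0], [490.0, 270.0, 51.0], [514.0, 307.0, 102.0]]
scene holder 0.69 [385.6, 260.0, 451.6, 327.2] 2342 [[429.0, 200.0, -1.0], [489.0, 269.0, 48.0], [515.0, 307.0, 102.0]]
scene holder 0.69 [288.9, 218.2, 356.1, 287.0] 2547 [[509.0, 4.0, 14.0], [578.0, 63.0, 67.0], [615.0, 99.0, 91.0]]
scene station 0.77 [217.7, 213.0, 375.5, 334.0] 6120 [[468.0, -36.0, 3.0], [669.0, 53.0, 7.0], [782.0, 128.0, 33.0]]
scene station 0.43 [386.9, 257.8, 450.6, 326.9] 2249 [[433.0, 205.0, 2.0], [490.0, 271.0, 50.0], [516.0, 307.0, 101.0]]
scene fence_face 0.96 [223.4, 275.0, 252.2, 322.1] 558 [[754.0, -32.0, 7.0], [770.0, 27.0, 41.0], [784.0, 72.0, 54.0]]
scene tray 0.85 [304.9, 117.0, 356.3, 164.2] 1792 [[258.0, -232.0, 5.0], [328.0, -172.0, 57.0], [383.0, -119.0, 85.
[... 2148 characters left out ...]
top label 0.96 [291.2, 274.4, 328.7, 314.8] 1217 [[294.0, -8.0, 43.0], [339.0, 26.0, 64.0], [383.0, 59.0, 82.0]]
top label 0.88 [288.2, 183.8, 328.6, 225.9] 1221 [[508.0, 3.0, 47.0], [543.0, 48.0, 69.0], [578.0, 93.0, 88.0]]
top label 0.64 [372.7, 285.1, 423.3, 332.2] 1295 [[279.0, -222.0, 43.0], [325.0, -175.0, 64.0], [369.0, -131.0, 82.0]]
top tub 0.87 [409.8, 220.9, 465.0, 268.4] 1829 [[431.0, -317.0, 4.0], [476.0, -265.0, 105.0], [526.0, -219.0, 109.0]]
top meal_stack 0.8 [419.2, 123.2, 497.3, 180.6] 4011 [[652.0, -384.0, 13.0], [707.0, -301.0, 103.0], [782.0, -229.0, 107.0]]
top bowl 0.78 [181.4, 107.4, 239.2, 163.3] 2528 [[632.0, 254.0, 2.0], [709.0, 331.0, 26.0], [764.0, 386.0, 66.0]]
```

View pics/scene0.png

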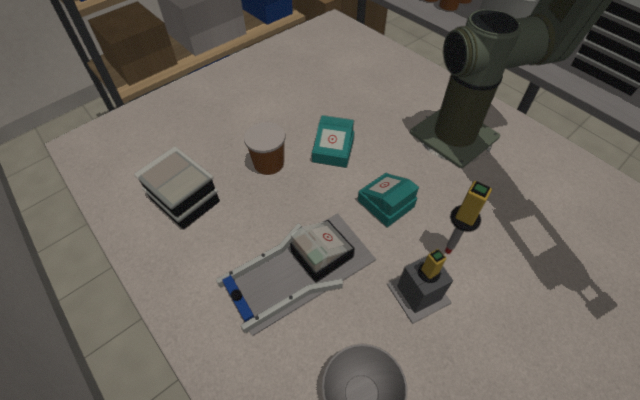

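View pics/top0.png

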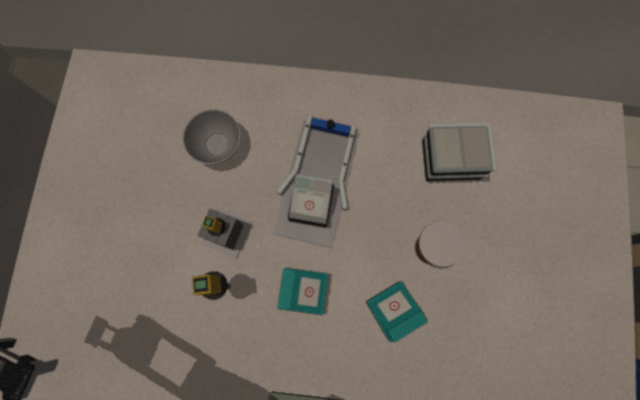

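Scene: the wand is in the holder at scene px (433,265) and top px (213,224). The larger look-alike stands at scene px (475,205). The tray is at (322,247) on the station, and the blue fence is at (237,297). Next I fit the poses.

```bash
cat > fit.py <<'E'
from h import *
def rect(P,z0,z1,box,name):
    q=P[(P[:,2]>z0)&(P[:,2]<z1)&(P[:,0]>box[0])&(P[:,0]<box[1])&(P[:,1]>box[2])&(P[:,1]<box[3])]
    if len(q)<6: print(name,'few',len(q)); return q
    c,s,a=cv2.minAreaRect(q[:,:2].astype(np.float32)); print(name,len(q),np.round(c,1),np.round(s,1),round(a,1),'z',q[:,2].mean().round(1))
    return q
def run(c,im,d,m):
    full=cloud(m,d,d>0); v,u=np.nonzero(d>0); col=im[v,u].astype(int)
    hb=(400,540,200,320)
    rect(full,96,103,hb,c+' holder top'); rect(full,166,175,hb,c+' handle top'); rect(full,105.5,112,hb,c+' collar')
    bl=full[(col[:,2]>col[:,0]*1.8)&(col[:,2]>60)]; rect(bl,30,46,(700,820,-60,100),c+' fence top')
    sb=(440,820,-70,160)
    rect(full,27,35,sb,c+' rails'); rect(full,3,9,sb,c+' plate')
    tb=(480,640,-10,130)
    rect(full,78,88,tb,c+' lidtop'); rect(full,43,88,tb,c+' lid')
    red=full[(col[:,0]>col[:,1]*1.5)&(col[:,0]>col[:,2]*1.5)&(col[:,0]>70)]; q=rect(red,45,90,tb,c+' ring'); print('  ring mean',q.mean(0).round(1))
    q=full[(full[:,0]>515)&(full[:,0]<565)&(full[:,1]>20)&(full[:,1]<80)&(full[:,2]>52)&(full[:,2]<80)]
    n=np.linalg.svd(q-q.mean(0))[2][2]; print('  panel n',np.round(n*np.sign(n[2]),3))
    return full,col
if __name__=='__main__':
    for c in ['scene','top']:
        z=np.load(f'{c}0.npz'); run(c,z['im'],z['d'],env.camera_model(c))
E
python3 fit.py
```

```text
scene holder top 664 [461.7 255.2] [70.7 71.9] 76.4 z 99.5
scene handle top 169 [462.6 255.6] [24.8 26.3] 82.1 z 169.9
scene collar 148 [466.8 256.8] [32.9 41.9] 19.3 z 107.7
scene fence top 372 [769.4  20.9] [105.3  20.7] 82.4 z 40.1
scene rails 1244 [653.5  45.2] [181.2 289.5] 88.9 z 30.6
scene plate 4349 [632.   44.9] [228.2 376.2] 89.7 z 5.8
scene lidtop 439 [583.9  46.4] [92.4 55.2] 86.0 z 83.9
scene lid 1667 [559.1  48.3] [100.6 110.7] 86.1 z 65.9
scene ring 14 [545.3  47.2] [21.8 14.1] 74.6 z 70.7
  ring mean [546.   48.9  70.7]
  panel n [-0.504  0.034  0.863]
top holder top 501 [460.9 255.4] [71.9 68. ] 74.9 z 99.8
top handle top 130 [461.1 255.3] [24.9 24.3] 80.9 z 170.7
top collar 90 [458.5 251.4] [32.5 40.6] 62.0 z 108.3
top fence top 225 [765.8  20.1] [102.  21.] 82.4 z 39.4
top rails 841 [642.7  33.8] [182.9 291.2] 81.6 z 30.8
top plate 3737 [630.4  45.7] [228.8 379.2] 89.7 z 5.8
top lidtop 439 [579.9  44.5] [92.8 56.2] 88.2 z 84.2
top lid 1491 [556.1  46.2] [ 99.7 109.1] 86.1 z 67.5
top ring few 1
  ring mean [549.2  41.8  73.2]
  panel n [-0.494  0.038  0.868]
```

Request:
apply_moves --rows '[{"dp":[-0.034,-0.019,0],"twist":0,"hand":-1},{"dp":[-0.068,-0.037,0],"twist":0,"hand":-1},{"dp":[-0.103,-0.056,0],"twist":0,"hand":-1},{"dp":[-0.137,-0.075,0],"twist":0,"hand":-1},{"dp":[-0.171,-0.093,0],"twist":-0.122,"hand":-1}]' --force 40

```text
time: 1.52
ee_pos: [292.4, 419.5, 224.6]
ee_rot: [180.0, 0.0, 171.1]
contact_force: [0.3, 1.0, -0.8]
gripper_width: 93.8
gripper_force: 0.0
```

```bash
cat > go.py <<'E'
import sys
from h import *
# go.py x y z yaw : shift in tool frame from measured pose
o=env.get_obs(); p=np.array(o['ee_pos']); R=RM(o['ee_rot']); t=np.array(list(map(float,sys.argv[1:4])))
yaw=o['ee_rot'][2]; 
print('t',o['time'],'pos',p.round(1),'rot',np.round(o['ee_rot'],2),'F',np.round(o['contact_force'],1),'w',round(o['gripper_width'],1))
print('dp',((t-p)@R/1000).round(4),'twist',round(-np.radians((float(sys.argv[4])-yaw+180)%360-180),4))
E
python3 go.py 461.8 255.4 225 171.5
```

```text
t 1.5167 pos [292.4 419.5 224.6] rot [1.7999e+02 3.0000e-02 1.7114e+02] F [ 0.3  1.  -0.8] w 93.8
dp [-0.1927 -0.136  -0.0003] twist -0.0063
```

Request:
apply_moves --rows '[{"dp":[-0.032,-0.023,0],"twist":0,"hand":-1},{"dp":[-0.064,-0.046,0],"twist":0,"hand":-1},{"dp":[-0.096,-0.069,0],"twist":0,"hand":-1},{"dp":[-0.128,-0.09,0],"twist":0,"hand":-1},{"dp":[-0.158,-0.112,0],"twist":0,"hand":-1}]'

```text
time: 1.93
ee_pos: [431.3, 284.2, 224.8]
ee_rot: [180.0, 0.0, 171.0]
contact_force: [-0.3, 1.2, -0.3]
gripper_width: 93.9
gripper_force: 0.0
```

Request:
apply_moves --rows '[{"dp":[-0.03,-0.02,0],"twist":0,"hand":-1},{"dp":[-0.03,-0.02,0],"twist":0,"hand":-1},{"dp":[-0.03,-0.02,0],"twist":0,"hand":-1}]'

```text
time: 2.18
ee_pos: [457.5, 260.0, 224.4]
ee_rot: [180.0, -0.0, 170.8]
contact_force: [0.2, 0.2, 0.7]
gripper_width: 93.7
gripper_force: 0.0
```

```bash
python3 go.py 461.8 255.4 140 171.5; python3 - <<'E'
from h import *
m=env.camera_model('wrist'); im,d=env.snapshot('wrist'); cv2.imwrite('pics/w1.png',im[:,:,::-1])
from fit import rect
P=cloud(m,d,d>0); hb=(400,540,200,320)
rect(P,166,175,hb,'handle top');rect(P,96,103,hb,'holder top');rect(P,105.5,112,hb,'collar')
E
```

```text
t 2.1833 pos [457.5 260.  224.4] rot [ 1.7999e+02 -2.0000e-02  1.7079e+02] F [0.2 0.2 0.7] w 93.7
dp [-0.005  -0.0038  0.0844] twist -0.0123
handle top 1216 [461.  255.9] [25.7 25.5] 80.2 z 170.7
holder top 3178 [461.5 256. ] [70.1 70.1] 75.1 z 100.1
collar 617 [456.8 257.1] [43.1 33.8] 75.7 z 108.1
```

View pics/w1.png

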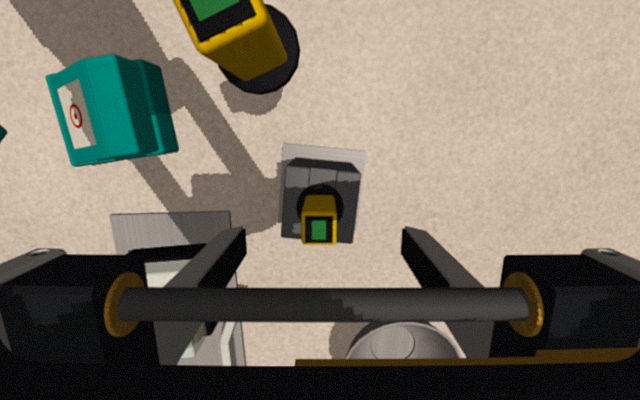

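Request:
apply_moves --rows '[{"dp":[-0.004,-0.0035,0.02],"twist":0.01,"hand":-1},{"dp":[-0.004,-0.0035,0.055],"twist":0.01,"hand":-1},{"dp":[-0.004,-0.0035,0.084],"twist":0.01,"hand":-0.5},{"dp":[-0.004,-0.0035,0.084],"twist":0.01,"hand":1},{"dp":[-0.004,-0.0035,0.084],"twist":0.01,"hand":1}]' --force 60

```text
time: 2.65
ee_pos: [457.3, 257.8, 139.1]
ee_rot: [-179.9, -0.2, 170.6]
contact_force: [0.2, -0.1, 0.2]
gripper_width: 77.3
gripper_force: 0.0
```

Request:
apply_moves --rows '[{"dp":[0,0,0],"twist":0,"hand":1},{"dp":[0,0,0],"twist":0,"hand":1},{"dp":[0,0,0],"twist":0,"hand":1},{"dp":[0,0,0],"twist":0,"hand":1},{"dp":[0,0,0],"twist":0,"hand":1}]'

```text
time: 3.07
ee_pos: [460.5, 257.5, 141.7]
ee_rot: [179.9, 0.1, 170.5]
contact_force: [0.8, 0.1, 0.1]
gripper_width: 44.0
gripper_force: 0.0
```

Request:
apply_moves --rows '[{"dp":[0,0,0],"twist":0,"hand":1},{"dp":[0,0,0],"twist":0,"hand":1},{"dp":[0,0,0],"twist":0,"hand":1},{"dp":[0,0,0],"twist":0,"hand":1},{"dp":[0,0,0],"twist":0,"hand":1}]'

```text
time: 3.48
ee_pos: [459.9, 257.0, 140.6]
ee_rot: [-180.0, 0.0, 170.4]
contact_force: [-0.5, -0.7, 1.5]
gripper_width: 26.0
gripper_force: 60.0
```

Request:
apply_moves --rows '[{"dp":[0,0,0],"twist":0,"hand":1},{"dp":[0,0,-0.025],"twist":0,"hand":1},{"dp":[0,0,-0.055],"twist":0,"hand":1},{"dp":[0,0,-0.085],"twist":0,"hand":1},{"dp":[0,0,-0.115],"twist":0,"hand":1}]'

```text
time: 3.9
ee_pos: [459.0, 257.0, 255.6]
ee_rot: [-180.0, -0.1, 170.4]
contact_force: [0.8, 0.3, -1.7]
gripper_width: 25.9
gripper_force: 60.0
```

```bash
for i in 1 2 3; do python3 go.py 440 64 145 171.5; python3 -c "
from rig import env; env.snapshot('top')"; done
```

```text
t 3.9 pos [459.  257.  255.6] rot [-1.7995e+02 -1.2000e-01  1.7044e+02] F [ 0.8  0.3 -1.7] w 25.9
dp [-0.0135 -0.1934  0.1107] twist -0.0184
t 3.95 pos [462.8 258.5 263.2] rot [179.68   0.53 170.46] F [1.9 0.5 2.6] w 25.9
dp [-0.0087 -0.1963  0.1172] twist -0.0182
t 4.0 pos [463.1 258.5 261.1] rot [179.66   0.56 170.45] F [ 0.5 -0.9 -1.1] w 25.7
dp [-0.0084 -0.1963  0.115 ] twist -0.0184
```

Request:
apply_moves --rows '[{"dp":[-0.005,-0.03,0],"twist":-0.02,"hand":1},{"dp":[-0.014,-0.07,0],"twist":-0.035,"hand":1},{"dp":[-0.024,-0.11,0],"twist":-0.035,"hand":1},{"dp":[-0.034,-0.15,0],"twist":-0.035,"hand":1},{"dp":[-0.042,-0.188,0],"twist":-0.035,"hand":1}]'

```text
time: 4.47
ee_pos: [468.3, 63.2, 252.6]
ee_rot: [-180.0, -0.3, 172.5]
contact_force: [1.0, 0.0, -0.9]
gripper_width: 25.8
gripper_force: 60.0
```

Request:
apply_moves --rows '[{"dp":[0,-0.006,0],"twist":0,"hand":1},{"dp":[0,-0.006,0],"twist":0,"hand":1},{"dp":[0,-0.006,0],"twist":0,"hand":1},{"dp":[0,-0.006,0],"twist":0,"hand":1}]'

```text
time: 4.8
ee_pos: [468.5, 60.1, 254.2]
ee_rot: [180.0, -0.1, 172.5]
contact_force: [0.5, -0.2, -2.0]
gripper_width: 26.0
gripper_force: 60.0
```

```bash
python3 go.py 474 59.5 145 172.4
```

```text
t 4.8 pos [468.5  60.1 254.2] rot [ 1.7996e+02 -1.3000e-01  1.7252e+02] F [ 0.5 -0.2 -2. ] w 26.0
dp [-5.700e-03  1.000e-04  1.092e-01] twist 0.002
```

Request:
apply_moves --rows '[{"dp":[-0.005,0,0.03],"twist":0,"hand":1},{"dp":[-0.005,0,0.06],"twist":0,"hand":1},{"dp":[-0.005,0,0.09],"twist":0,"hand":1},{"dp":[-0.005,0,0.108],"twist":0,"hand":1},{"dp":[-0.005,0,0.108],"twist":0,"hand":1}]'

```text
time: 5.22
ee_pos: [469.8, 60.2, 142.4]
ee_rot: [-180.0, -0.6, 172.6]
contact_force: [-0.2, 0.5, -0.9]
gripper_width: 25.9
gripper_force: 60.0
```

Request:
apply_moves --rows '[{"dp":[0,0,0],"twist":0,"hand":1},{"dp":[0,0,0],"twist":0,"hand":1}]'

```text
time: 5.38
ee_pos: [475.2, 59.2, 148.7]
ee_rot: [180.0, 0.1, 172.6]
contact_force: [-0.1, 0.0, -1.3]
gripper_width: 26.1
gripper_force: 60.0
```

```bash
python3 go.py 640 37.5 145 172.4; python3 - <<'E'
from h import *
im,d=env.snapshot('scene'); cv2.imwrite('pics/s2.png',cv2.resize(im[160:340,200:480,::-1],None,fx=2.8,fy=2.8,interpolation=cv2.INTER_CUBIC))
m=env.camera_model('scene'); v,u=np.nonzero(d>0); P=world(m,u,v,d[v,u]); c=im[v,u].astype(int)
for n,s in [('red',(c[:,0]>c[:,1]*1.7)&(c[:,0]>c[:,2]*1.7)&(P[:,0]<500)&(P[:,0]>440)&(P[:,1]<110)&(P[:,1]>20)),]:
    q=P[s]; print(n,len(q),np.percentile(q,[5,50,95],axis=0).round(1) if len(q) else '')
for z0 in (28,50,70,150): 
    q=P[(abs(P[:,2]-z0)<10)&(P[:,0]<495)&(P[:,0]>440)&(P[:,1]<110)&(P[:,1]>20)]; print(z0,len(q),np.median(q,0).round(1))
E
```

```text
t 5.3833 pos [475.2  59.2 148.7] rot [1.7998e+02 1.2000e-01 1.7256e+02] F [-0.1  0.  -1.3] w 26.1
dp [-0.1662 -0.0002  0.004 ] twist 0.0027
red 10 [[479.   59.6  17.5]
 [482.2  62.3  22.8]
 [483.2  64.   27.1]]
28 21 [482.2  62.6  27.8]
50 30 [482.3  63.3  48.6]
70 30 [482.4  63.1  71. ]
150 129 [487.4  70.  150.1]
```

View pics/s2.png

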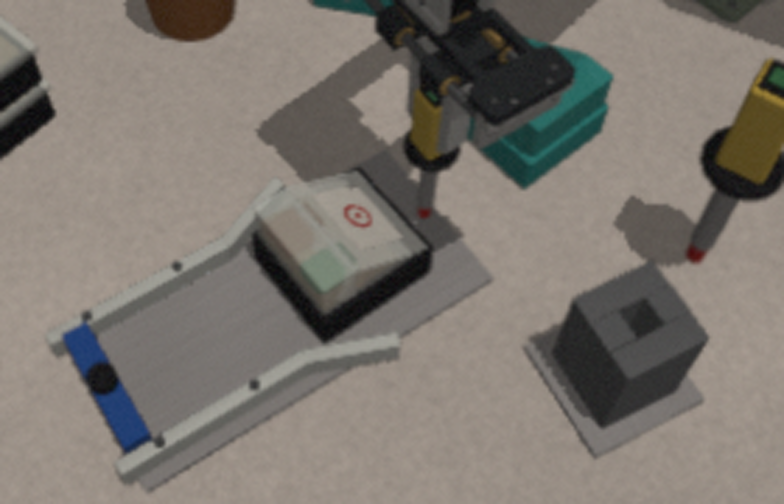

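Request:
apply_moves --rows '[{"dp":[-0.01,0,0.003],"twist":0,"hand":1},{"dp":[-0.02,0,0.003],"twist":0,"hand":1},{"dp":[-0.028,0,0.003],"twist":0,"hand":1},{"dp":[-0.036,0,0.003],"twist":0,"hand":1},{"dp":[-0.044,0,0.003],"twist":0,"hand":1}]'

```text
time: 5.85
ee_pos: [518.3, 52.3, 144.4]
ee_rot: [-180.0, -0.1, 172.4]
contact_force: [-2.4, 1.1, 0.7]
gripper_width: 25.6
gripper_force: 60.0
```

Request:
apply_moves --rows '[{"dp":[-0.008,0,0],"twist":0,"hand":1},{"dp":[-0.016,0,0],"twist":0,"hand":1},{"dp":[-0.024,0,0],"twist":0,"hand":1},{"dp":[-0.032,0,0],"twist":0,"hand":1},{"dp":[-0.04,0,0],"twist":0,"hand":1}]'

```text
time: 6.27
ee_pos: [558.3, 47.0, 144.3]
ee_rot: [-180.0, -0.0, 172.4]
contact_force: [-2.9, 0.2, -0.5]
gripper_width: 25.9
gripper_force: 60.0
```

Request:
apply_moves --rows '[{"dp":[-0.008,0,0],"twist":0,"hand":1},{"dp":[-0.016,0,0],"twist":0,"hand":1},{"dp":[-0.024,0,0],"twist":0,"hand":1},{"dp":[-0.032,0,0],"twist":0,"hand":1},{"dp":[-0.04,0,0],"twist":0,"hand":1}]'

```text
time: 6.68
ee_pos: [598.0, 41.8, 144.3]
ee_rot: [-180.0, 0.0, 172.5]
contact_force: [-1.6, 0.8, -1.6]
gripper_width: 25.6
gripper_force: 60.0
```

```bash
python3 go.py 640 37.5 145 172.4; cat > tray.py <<'E'
from fit import *
for c in ['scene','top']:
    m=env.camera_model(c); im,d=env.snapshot(c); cv2.imwrite(f'pics/t_{c}.png',im[:,:,::-1])
    v,u=np.nonzero(d>0); P=world(m,u,v,d[v,u]); col=im[v,u].astype(int)
    bl=P[(col[:,2]>col[:,0]*1.8)&(col[:,2]>60)]; q=rect(bl,36,46,(700,820,-60,100),c+' fence')
    f=np.array([.9912,-.1323]); l=np.array([.1323,.9912])
    print('  fence along feed',np.percentile(q[:,:2]@f,[1,99]).round(1),'lat',np.percentile(q[:,:2]@l,[1,99]).round(1))
    red=P[(col[:,0]>col[:,1]*1.5)&(col[:,0]>col[:,2]*1.5)&(col[:,0]>70)]
    q=P[(P[:,2]>43)&(P[:,2]<92)&(P[:,0]>480)&(P[:,0]<800)&(P[:,1]>-40)&(P[:,1]<110)]
    # keep points of tray: lid colours, exclude wand by height above sloping panel is hard; use high lid part
    t=q[(q[:,2]>80)]; s=t[:,:2]@f; w=t[:,:2]@l; 
    print('  lidtop feed',np.percentile(s,[1,50,99]).round(1),'lat',np.percentile(w,[1,99]).round(1)); rect(t,80,92,(480,800,-60,130),'  lidtop')
    s=q[:,:2]@f; w=q[:,:2]@l; print('  lid feed',np.percentile(s,[1,99]).round(1),'lat',np.percentile(w,[1,99]).round(1))
E
python3 tray.py
```

```text
t 6.6833 pos [598.   41.8 144.3] rot [-1.8000e+02  1.0000e-02  1.7245e+02] F [-1.6  0.8 -1.6] w 25.6
dp [-0.0422  0.0013 -0.0007] twist 0.0009
scene fence 360 [769.4  20.7] [104.4  20.9] 82.7 z 40.3
  fence along feed [749.7 770. ] lat [ 71.8 174. ]
  lidtop feed [655.6 681.5 704.7] lat [ 78.7 169.3]
  lidtop 964 [689.8  32.7] [92.3 50.7] 87.2 z 87.4
  lid feed [592.1 764.5] lat [ 76.3 171.4]
top fence 25 [758.6 -26.4] [19.   7.8] 4.6 z 39.2
  fence along feed [746.1 764.6] lat [70.2 78.2]
  lidtop feed [674.8 679.5 687.1] lat [75.2 77.4]
  lidtop few 5
  lid feed [596.4 732.6] lat [ 67.5 164. ]
```

Request:
apply_moves --rows '[{"dp":[-0.008,0.002,0],"twist":0,"hand":1},{"dp":[-0.016,0.004,0],"twist":0,"hand":1},{"dp":[-0.024,0.004,0],"twist":0,"hand":1},{"dp":[-0.031,0.004,0],"twist":0,"hand":1},{"dp":[-0.036,0.004,0],"twist":0,"hand":1}]'

```text
time: 7.2
ee_pos: [634.3, 41.1, 144.4]
ee_rot: [180.0, 0.0, 172.5]
contact_force: [-2.8, -0.6, -0.3]
gripper_width: 25.6
gripper_force: 60.0
```

Request:
apply_moves --rows '[{"dp":[-0.002,0,0],"twist":0,"hand":1},{"dp":[-0.004,0,0],"twist":0,"hand":1}]'

```text
time: 7.37
ee_pos: [637.3, 40.6, 144.4]
ee_rot: [-180.0, -0.1, 172.4]
contact_force: [-2.8, 0.5, 0.8]
gripper_width: 25.7
gripper_force: 60.0
```

Request:
apply_moves --rows '[{"dp":[-0.0015,0,0],"twist":0,"hand":1},{"dp":[-0.003,0,0],"twist":0,"hand":1}]'

```text
time: 7.53
ee_pos: [640.0, 40.3, 144.4]
ee_rot: [180.0, -0.0, 172.5]
contact_force: [-4.2, 0.0, 0.6]
gripper_width: 25.6
gripper_force: 60.0
```

Request:
apply_moves --rows '[{"dp":[-0.0015,0,0],"twist":0,"hand":1},{"dp":[-0.0025,0,0],"twist":0,"hand":1}]'

```text
time: 7.7
ee_pos: [640.7, 40.2, 144.1]
ee_rot: [-180.0, -0.3, 172.5]
contact_force: [-7.1, 1.2, 2.5]
gripper_width: 25.8
gripper_force: 60.0
```

```bash
python3 tray.py;python3 go.py 640 37.5 145 172.4;
```

```text
scene fence 381 [768.6  20.9] [104.5  22.2] 82.7 z 40.3
  fence along feed [748.6 769.9] lat [ 71.4 173.8]
  lidtop feed [697.  722.5 745.3] lat [ 77.8 167.7]
  lidtop 987 [729.9  26.2] [92.9 51.3] 83.4 z 87.3
  lid feed [634.8 764.7] lat [ 77.4 171.1]
top fence 17 [760.7 -27.4] [16.9  5.5] 5.1 z 39.6
  fence along feed [749.4 765.3] lat [70.2 77.6]
  lidtop feed [722.8 732.2 741.8] lat [74.7 82.8]
  lidtop 24 [737.  -18.6] [19.3  7.8] 4.6 z 88.4
  lid feed [637.2 759.8] lat [70.4 82.8]
t 7.8 pos [640.6  40.2 144.1] rot [-179.99   -0.31  172.46] F [-7.3  1.9  1.4] w 25.5
dp [ 0.0003 -0.0028 -0.0009] twist 0.001
```

Request:
apply_moves --rows '[{"dp":[-0.002,0,0],"twist":0,"hand":1},{"dp":[-0.004,0,0],"twist":0,"hand":1},{"dp":[-0.004,0,0],"twist":0,"hand":1}]'

```text
time: 8.05
ee_pos: [642.5, 40.3, 143.6]
ee_rot: [180.0, -0.6, 172.5]
contact_force: [-9.8, 1.9, 4.9]
gripper_width: 25.8
gripper_force: 60.0
```

```bash
python3 tray.py | grep -A3 scene; python3 go.py 640 37.5 145 172.4; python3 -c "
import cv2; a=cv2.imread('pics/t_scene.png')[180:340,200:440]; cv2.imwrite('pics/s3.png',cv2.resize(a,None,fx=3.3,fy=3.3,interpolation=cv2.INTER_CUBIC))"
```

```text
scene fence 384 [768.6  20.2] [104.   21.9] 82.6 z 40.3
  fence along feed [748.4 769.9] lat [ 71.7 173.4]
  lidtop feed [697.2 723.1 745.5] lat [ 77.8 168. ]
  lidtop 981 [729.   26.3] [93.7 53.6] 82.5 z 87.3
t 8.15 pos [642.4  40.4 143.6] rot [179.99  -0.61 172.47] F [-11.1   2.3   4.1] w 25.8
dp [ 0.0021 -0.0031 -0.0014] twist 0.0013
```

View pics/s3.png

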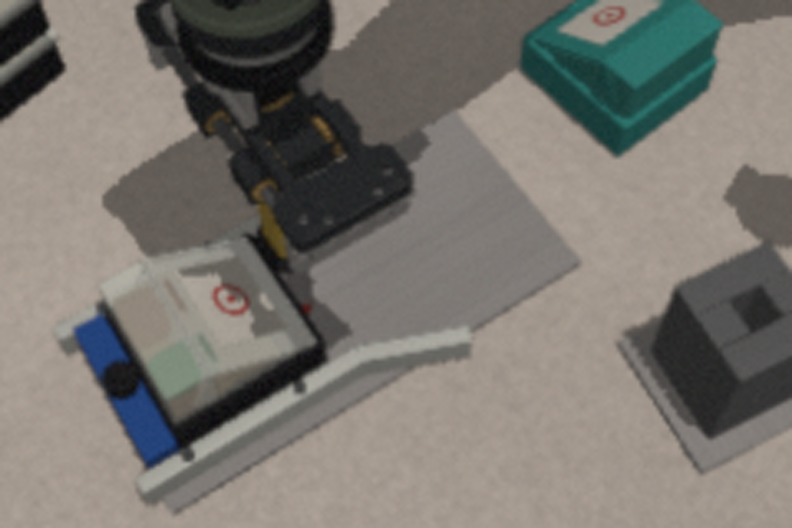

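Tray is square on the fence (fence px (125,395) in the crop, ring at (231,299)). Next I back off and go to the holder's +x side, to tilt the wand in the grip by levering its shaft on the holder's edge.

Request:
apply_moves --rows '[{"dp":[0.008,0,0],"twist":0,"hand":1},{"dp":[0.03,0,0],"twist":0,"hand":1},{"dp":[0.035,0,-0.035],"twist":0,"hand":1},{"dp":[0.045,0.01,-0.07],"twist":0,"hand":1},{"dp":[0.06,0.03,-0.1],"twist":0,"hand":1}]'

```text
time: 8.57
ee_pos: [592.5, 75.1, 246.2]
ee_rot: [-179.9, 0.3, 172.3]
contact_force: [0.7, 1.3, -0.6]
gripper_width: 25.7
gripper_force: 60.0
```

Request:
apply_moves --rows '[{"dp":[0.02,0.034,0],"twist":0.1,"hand":1},{"dp":[0.04,0.068,0],"twist":0.13,"hand":1},{"dp":[0.06,0.102,0],"twist":0.13,"hand":1},{"dp":[0.075,0.13,0],"twist":0.13,"hand":1},{"dp":[0.085,0.15,0],"twist":0.13,"hand":1}]'

```text
time: 8.98
ee_pos: [526.5, 239.8, 245.5]
ee_rot: [179.8, 0.2, 165.1]
contact_force: [-0.0, -0.2, -1.5]
gripper_width: 25.7
gripper_force: 60.0
```

```bash
python3 go.py 519.5 240.6 178 165.1; python3 tray.py; python3 - <<'E'
from h import *
f=np.array([.9912,-.1323]); l=np.array([.1323,.9912])
for c in ['scene','top']:
    m=env.camera_model(c); im,d=env.snapshot(c)
    r=env.outline_of('label',c)
    for x in r[:4]:
        P=cloud(m,d,x['pixels'])
        if len(P)==0 or P[:,0].mean()<560: continue
        print(c,'label',round(x['score'],2),P.mean(0).round(1))
    g=im.astype(int); s=(g[...,0]>g[...,1]*1.3)&(g[...,0]>g[...,2]*1.3)&(d>0)
    v,u=np.nonzero(s); P=world(m,u,v,d[v,u]); k=(P[:,0]>640)&(P[:,0]<740)&(P[:,1]>0)&(P[:,1]<80)&(P[:,2]>50)
    w=(g[v,u,0]-g[v,u,1:].mean(1))[k]; q=P[k]; print(c,'ring',len(q),np.average(q,axis=0,weights=w).round(1) if len(q) else '', ((q.max(0)+q.min(0))/2).round(1) if len(q) else '')
    P=cloud(m,d,d>0);q=P[(P[:,2]>52)&(P[:,2]<84)]; s=q[:,:2]@f;w=q[:,:2]@l; q=q[(s>645)&(s<695)&(w>90)&(w<150)]
    n=np.linalg.svd(q-q.mean(0))[2][2]; print(' panel',len(q),q.mean(0).round(1),np.round(n*np.sign(n[2]),3))
E
```

```text
t 8.9833 pos [526.5 239.8 245.5] rot [179.81   0.23 165.11] F [-0.  -0.2 -1.5] w 25.7
dp [ 0.0072 -0.0012  0.0675] twist 0.0002
scene fence 382 [768.6  20.9] [104.2  22. ] 82.3 z 40.4
  fence along feed [748.4 769.9] lat [ 71.1 174.3]
  lidtop feed [698.5 723.1 745.4] lat [ 77.8 168. ]
  lidtop 983 [730.   26.5] [92.1 51.6] 82.6 z 87.4
  lid feed [640.3 765. ] lat [ 77.6 171.2]
top fence 17 [760.2 -27.6] [18.5  5.4] 4.7 z 39.3
  fence along feed [747.9 765.5] lat [70.2 77.7]
  lidtop feed [694.3 717.5 742.1] lat [ 75.3 165.3]
  lidtop 670 [726.5  24.5] [92.5 53.6] 84.3 z 87.1
  lid feed [636.8 760.6] lat [ 71.7 166.4]
scene label 0.92 [691.2  34.1  69.6]
scene ring 42 [688.3  30.6  69.2] [687.8  31.   68.3]
 panel 494 [683.2  30.4  65.9] [-0.497  0.067  0.865]
top label 0.6 [686.8  30.6  68.2]
top ring 33 [687.9  30.4  70.1] [687.4  31.   69.3]
 panel 494 [681.9  29.6  66.3] [-0.495  0.067  0.866]
```

Request:
apply_moves --rows '[{"dp":[0.003,-0.001,0.035],"twist":0,"hand":1},{"dp":[0.003,-0.001,0.068],"twist":0,"hand":1},{"dp":[0.003,-0.001,0.068],"twist":0,"hand":1},{"dp":[0.003,-0.001,0.068],"twist":0,"hand":1}]' --force 20

```text
time: 9.62
ee_pos: [522.4, 235.0, 174.5]
ee_rot: [-179.8, -0.2, 164.9]
contact_force: [-0.3, 0.5, -0.5]
gripper_width: 26.2
gripper_force: 20.0
```

Request:
apply_moves --rows '[{"dp":[0.005,0,0],"twist":0,"hand":1},{"dp":[0.01,0,0],"twist":0,"hand":1},{"dp":[0.015,0,0],"twist":0,"hand":1},{"dp":[0.02,0,0],"twist":0,"hand":1},{"dp":[0.025,0,0],"twist":0,"hand":1}]'

```text
time: 10.03
ee_pos: [499.6, 243.5, 177.8]
ee_rot: [179.9, 0.2, 165.0]
contact_force: [1.4, -0.4, 0.1]
gripper_width: 26.0
gripper_force: 20.0
```

```bash
cat > axis.py <<'E'
from h import *
# wand axis from scene+top clouds near the TCP: fit shaft/handle points
o=env.get_obs(); p=np.array(o['ee_pos']); R=RM(o['ee_rot']); print('t',o['time'],p.round(1),np.round(o['ee_rot'],2),'F',np.round(o['contact_force'],1),o['gripper_width'])
for c in ['scene','top']:
    m=env.camera_model(c); im,d=env.snapshot(c); cv2.imwrite(f'pics/a_{c}.png',im[:,:,::-1])
    v,u=np.nonzero(d>0); P=world(m,u,v,d[v,u]); g=im[v,u].astype(int); L=(P-p)@R  # tool frame
    near=(abs(L[:,0])<110)&(abs(L[:,1])<30)&(L[:,2]>-60)&(L[:,2]<150)
    red=near&(g[:,0]>g[:,1]*1.6)&(g[:,0]>g[:,2]*1.6)&(L[:,2]>60)
    yel=near&(g[:,0]>g[:,2]*1.8)&(g[:,1]>g[:,2]*1.4)
    for n,s in (('red',red),('yel',yel)):
        if s.sum()>3:
            print(c,n,s.sum(),'tool med',np.median(L[s],0).round(1),'world',np.median(P[s],0).round(1))
    for z in (60,75,90,105): 
        s=near&(abs(L[:,2]-z)<5)&(abs(L[:,1])<12)
        if s.sum(): print('  z',z,s.sum(),np.median(L[s],0).round(1))
E
python3 axis.py
```

```text
t 10.0333 [499.6 243.5 177.8] [1.7993e+02 1.5000e-01 1.6502e+02] F [ 1.4 -0.4  0.1] 26.031522935670903
scene red 15 tool med [ -6.2   1.3 128. ] world [506.2 243.6  49.9]
scene yel 278 tool med [-15.1   2.5  -5.3] world [514.3 242.  183.2]
  z 60 1 [-8.3  3.9 64.9]
  z 75 78 [52.3  4.3 77.6]
  z 90 43 [ 5.1  4.  89.9]
  z 105 38 [  4.4   3.  105. ]
  z 75 130 [58.3 -1.  77.7]
  z 90 2 [27.5  0.1 89.6]
  z 105 3 [ 27.8   6.7 104.4]
```

Request:
apply_moves --rows '[{"dp":[0.003,0,0],"twist":0,"hand":1},{"dp":[0.006,0,0],"twist":0,"hand":1},{"dp":[0.01,0,0],"twist":0,"hand":1},{"dp":[0.015,0,0],"twist":0,"hand":1},{"dp":[0.02,0,0],"twist":0,"hand":1}]' --force 20

```text
time: 10.55
ee_pos: [480.4, 248.6, 176.9]
ee_rot: [179.9, 0.1, 165.0]
contact_force: [3.7, -0.6, -0.7]
gripper_width: 25.8
gripper_force: 20.0
```

```bash
python3 axis.py
```

```text
t 10.55 [480.4 248.6 176.9] [1.7994e+02 9.0000e-02 1.6499e+02] F [ 3.7 -0.6 -0.7] 25.75293498687349
scene red 18 tool med [-34.5   1.5 123.1] world [514.  241.2  53.9]
scene yel 388 tool med [-19.    3.1  -4.3] world [499.4 246.6 181.3]
  z 60 18 [-24.8   2.2  59.8]
  z 75 104 [ 6.1  6.7 76.9]
  z 90 44 [-23.5   3.9  90.1]
  z 105 44 [-20.3   2.9 104.7]
  z 75 103 [43.1 -0.  76.7]
  z 90 2 [54.9 -5.1 90.6]
```

Request:
apply_moves --rows '[{"dp":[0.005,0,0],"twist":0,"hand":1},{"dp":[0.01,0,0],"twist":0,"hand":1},{"dp":[0.015,0,0],"twist":0,"hand":1},{"dp":[0.02,0,0],"twist":0,"hand":1},{"dp":[0.022,0,0],"twist":0,"hand":1}]' --force 20

```text
time: 11.07
ee_pos: [457.4, 253.9, 176.0]
ee_rot: [-179.9, -0.1, 165.0]
contact_force: [3.6, -1.9, -2.9]
gripper_width: 25.9
gripper_force: 20.0
```

```bash
cat >> axis.py <<'E'
# silhouette-ray fit: wand shaft median line in scene picture
import sys
c='scene'; m=env.camera_model(c); im=cv2.imread('pics/a_scene.png')[:,:,::-1]
from scipy.optimize import least_squares
def proj(X):
    q=(X-np.array(m['origin']))@RM(m['rotation']); s=q[:,:2]/q[:,2:]; r2=(s**2).sum(1,keepdims=True); s=s*(1+m['k1']*r2)
    return s*m['fx']+[m['cx'],m['cy']]
for th in (0,5,10,15,20,22,24,26,28,30,32,34,36):
    a=np.array([-np.sin(np.radians(th)),0,np.cos(np.radians(th))])
    pts=proj(p+np.array([a*60,a*110,a*124])@R.T); print(th,pts.round(1).tolist())
g=im.astype(int); s=(g[...,0]>g[...,1]*1.6)&(g[...,0]>g[...,2]*1.6)
e=proj(p[None]+np.array([[-40,0,115]])@R.T)[0]
v,u=np.nonzero(s); k=np.hypot(u-e[0],v-e[1])<25; print('red px',k.sum(),u[k].mean().round(2),v[k].mean().round(2))
x,y=np.clip(e.astype(int)-[40,55],0,None); cv2.imwrite('pics/a_crop.png',cv2.resize(cv2.imread('pics/a_scene.png')[y:y+90,x:x+110],None,fx=6,fy=6,interpolation=cv2.INTER_CUBIC)); print('crop origin',x,y)
E
python3 axis.py
```

```text
t 11.0667 [457.4 253.9 176. ] [-1.7992e+02 -8.0000e-02  1.6503e+02] F [ 3.6 -1.9 -2.9] 25.877796556790567
scene red 28 tool med [-65.4   1.  113.8] world [520.6 237.5  62.1]
scene yel 485 tool med [-23.4   3.4  -5.8] world [481.2 250.8 181.8]
  z 60 31 [-45.4   1.6  59.6]
  z 75 169 [-21.6   4.9  76. ]
  z 90 51 [-53.5   4.   89.4]
  z 105 36 [-48.5   2.9 105. ]
  z 75 26 [27.6  2.6 75.5]
  z 90 5 [-56.5  -3.1  93.6]
  z 105 3 [-60.1  -5.3 102.4]
0 [[431.4, 267.2], [425.8, 278.5], [424.3, 281.4]]
5 [[429.2, 268.3], [422.0, 280.3], [420.1, 283.4]]
10 [[427.1, 269.2], [418.2, 281.9], [415.8, 285.3]]
15 [[425.0, 270.0], [414.5, 283.4], [411.7, 286.9]]
20 [[423.0, 270.6], [411.0, 284.7], [407.8, 288.4]]
22 [[422.3, 270.9], [409.6, 285.1], [406.2, 288.9]]
24 [[421.5, 271.1], [408.2, 285.5], [404.7, 289.3]]
26 [[420.8, 271.3], [406.9, 285.9], [403.2, 289.8]]
28 [[420.1, 271.5], [405.6, 286.2], [401.8, 290.2]]
30 [[419.4, 271.6], [404.3, 286.5], [400.3, 290.5]]
32 [[418.7, 271.7], [403.1, 286.8], [398.9, 290.8]]
34 [[418.0, 271.8], [401.9, 287.0], [397.6, 291.1]]
36 [[417.4, 271.9], [400.7, 287.2], [396.2, 291.3]]
red px 30 398.73 292.77
crop origin 368 232
```

View pics/a_crop.png

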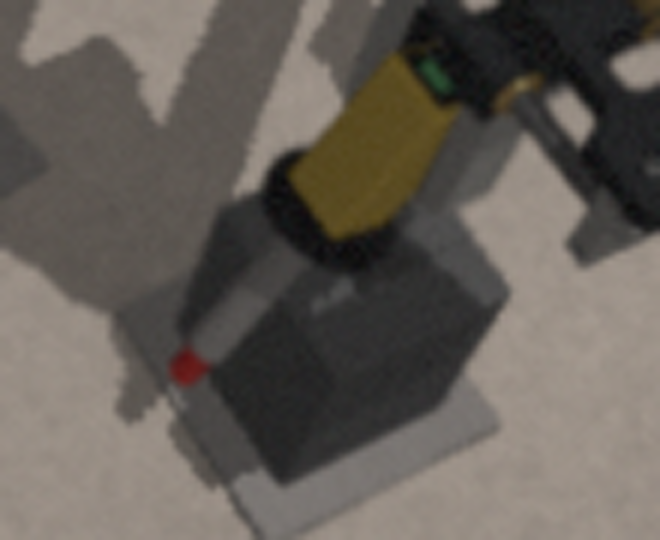

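The wand is tilted: red tip at crop px (188,367), about 30°. Next I grip firmly, retreat, and move toward the label.

Request:
apply_moves --rows '[{"dp":[0,0,0],"twist":0,"hand":1},{"dp":[-0.015,0,0],"twist":0,"hand":1},{"dp":[-0.03,0,-0.02],"twist":0,"hand":1},{"dp":[-0.03,0,-0.055],"twist":0,"hand":1},{"dp":[-0.03,0,-0.08],"twist":0,"hand":1}]' --force 60

```text
time: 11.58
ee_pos: [486.7, 246.2, 256.9]
ee_rot: [-179.9, -0.3, 165.0]
contact_force: [0.3, 0.4, -1.1]
gripper_width: 25.9
gripper_force: 60.0
```

Request:
apply_moves --rows '[{"dp":[-0.025,-0.025,0],"twist":0,"hand":1},{"dp":[-0.05,-0.05,0],"twist":-0.05,"hand":1},{"dp":[-0.075,-0.075,0],"twist":-0.129,"hand":1},{"dp":[-0.1,-0.1,0],"twist":-0.129,"hand":1},{"dp":[-0.12,-0.12,0],"twist":-0.129,"hand":1}]'

```text
time: 12.0
ee_pos: [571.9, 97.8, 255.5]
ee_rot: [180.0, -0.3, 172.4]
contact_force: [0.3, 1.2, -1.8]
gripper_width: 25.6
gripper_force: 60.0
```

Request:
apply_moves --rows '[{"dp":[0,0,0],"twist":0,"hand":1},{"dp":[0,0,0],"twist":0,"hand":1},{"dp":[0,0,0],"twist":0,"hand":1}]'

```text
time: 12.25
ee_pos: [571.3, 100.0, 255.5]
ee_rot: [179.9, -0.2, 172.4]
contact_force: [-0.8, -0.1, -1.4]
gripper_width: 25.7
gripper_force: 60.0
```

```bash
cat > wfit.py <<'E'
from h import *
from scipy.optimize import least_squares
# fit wand in tool frame: theta (tilt about tool y), alpha (tilt about x), h, x,y offset
def sdf(q):
    r=np.hypot(q[:,0],q[:,1]); z=q[:,2]
    cyl=lambda R,a,b: np.linalg.norm(np.maximum(np.c_[r-R,np.maximum(a-z,z-b)],0),axis=1)+np.minimum(np.maximum(r-R,np.maximum(a-z,z-b)),0)
    e=np.c_[np.abs(q[:,:2])-13,np.abs(z-39)-31]; box=np.linalg.norm(np.maximum(e,0),axis=1)+np.minimum(e.max(1),0)
    return np.min([cyl(22,0,8),box,cyl(7,-75,0),cyl(5.5,-93,-75)],axis=0)
def towand(L,x):
    th,al,h,ox,oy=x; th,al=np.radians([th,al])
    # wand z axis in tool frame (up): vertical = -tool z
    zu=np.array([np.sin(th),np.sin(al)*np.cos(th),-np.cos(th)*np.cos(al)]); yv=np.array([0,1.,0]); yv-=zu*(yv@zu); yv/=np.linalg.norm(yv); xv=np.cross(yv,zu)
    return (L-[ox,oy,0])@np.c_[xv,yv,zu]+[0,0,h]
def fit(x0,cams=('scene','top'),free=True):
    o=env.get_obs(); p=np.array(o['ee_pos']); R=RM(o['ee_rot']); print('t',o['time'],p.round(1),np.round(o['ee_rot'],2),'F',np.round(o['contact_force'],1))
    for c in cams:
        m=env.camera_model(c); im,d=env.snapshot(c); cv2.imwrite(f'pics/f_{c}.png',im[:,:,::-1]); P=cloud(m,d,d>0); L=(P-p)@R
        L=L[(np.abs(L)<160).all(1)&(L[:,2]>-35)]
        x=np.array(x0,float)
        for tol in (12,8,5):
            q=towand(L,x); s=(np.abs(sdf(q))<tol)&((q[:,2]<9)|(np.abs(q[:,1])<11)&(q[:,2]<60)); A=L[s]
            x=least_squares(lambda y: np.r_[sdf(towand(A,y)),(y[1]-0)*.5,(y[4])*2],x,loss='soft_l1').x
        q=towand(A,x); print(c,len(A),'shaft pts',(q[:,2]<-8).sum(),'th,al,h,ox,oy',x.round(1),'rms',np.sqrt((sdf(q)**2).mean()).round(2))
        tip=np.linalg.solve(np.eye(3),np.zeros(3))
        th,al,h,ox,oy=x; t,a=np.radians([th,al]); zu=np.array([np.sin(t),np.sin(a)*np.cos(t),-np.cos(t)*np.cos(a)])
        tip=np.array([ox,oy,0])-zu*(93+h); print('   tip tool',tip.round(1),'world',(R@tip+p).round(1),'axis world',(R@zu).round(3))
if __name__=='__main__':
    import sys; fit([float(sys.argv[1]),0,40,0,0])
E
python3 wfit.py 30;python3 go.py 604.5 41.6 215 172.4
```

```text
t 12.25 [571.3 100.  255.5] [179.94  -0.22 172.38] F [-0.8 -0.1 -1.4]
scene 692 shaft pts 214 th,al,h,ox,oy [ 22.1  -0.   32.2 -14.4  -0.2] rms 1.37
   tip tool [-6.160e+01 -1.000e-01  1.159e+02] world [631.9  91.9 139.3] axis world [-0.37   0.048  0.928]
top 0 shaft pts 0 th,al,h,ox,oy [30.  0. 40.  0.  0.] rms nan
   tip tool [-66.5   0.  115.2] world [636.8  91.3 140.1] axis world [-0.492  0.065  0.868]
t 12.35 pos [571.4 100.6 256. ] rot [ 1.7996e+02 -1.2000e-01  1.7248e+02] F [ 0.4  0.  -2.1] w 25.5
dp [-0.0406 -0.0542  0.0409] twist 0.0014wfit.py:23: RuntimeWarning: Mean of empty slice.
  q=towand(A,x); print(c,len(A),'shaft pts',(q[:,2]<-8).sum(),'th,al,h,ox,oy',x.round(1),'rms',np.sqrt((sdf(q)**2).mean()).round(2))
  ret = ret.dtype.type(ret / rcount)
```

```bash
cat > wf2.py <<'E'
from wfit import *
def cap(c,x0):
    o=env.get_obs(); p=np.array(o['ee_pos']); R=RM(o['ee_rot']); m=env.camera_model(c); im,d=env.snapshot(c); cv2.imwrite(f'pics/g_{c}.png',im[:,:,::-1])
    v,u=np.nonzero(d>0); L=(world(m,u,v,d[v,u])-p)@R; g=im[v,u].astype(int)
    k=(np.abs(L)<160).all(1)&(L[:,2]>-35); L=L[k]; g=g[k]
    yel=(g[:,0]>g[:,2]*1.8)&(g[:,1]>g[:,2]*1.3)&(g[:,0]<g[:,1]*1.6)
    x=np.array(x0,float)
    for tol in (15,10,6):
        q=towand(L,x); s=(np.abs(sdf(q))<tol)&((q[:,2]<6)|yel&(q[:,2]<66)); A=L[s]
        if len(A)<20: print(c,'few',len(A)); return
        x=least_squares(lambda y: np.r_[sdf(towand(A,y)),y[1]*.5,y[4]*2,(y[3])*1],x,loss='soft_l1').x
    q=towand(A,x); res=sdf(q)
    print(c,len(A),'shaft',(q[:,2]<-8).sum(),x.round(1),'rms',np.sqrt((res**2).mean()).round(2),'resid shaft/collar/handle',[np.round(res[s].mean(),2) for s in (q[:,2]<-8,(q[:,2]>-8)&(q[:,2]<9),q[:,2]>9)])
    th,al,h,ox,oy=x; t,a=np.radians([th,al]); zu=np.array([np.sin(t),np.sin(a)*np.cos(t),-np.cos(t)*np.cos(a)])
    tip=np.array([ox,oy,0])-zu*(93+h); print('   tip tool',tip.round(1),'world',(R@tip+p).round(1),'axis',(R@zu).round(3))
if __name__=='__main__':
    import sys
    for c in sys.argv[2:]: cap(c,[float(sys.argv[1]),0,40,0,0])
E
python3 wf2.py 28 scene wrist; python3 -c "
import cv2;a=cv2.imread('pics/g_scene.png')[150:300,260:420];b=cv2.imread('pics/g_wrist.png')
a=cv2.resize(a,(400,375));b=cv2.resize(b,(400,250));import numpy as np
o=np.zeros((375,800,3),'u1');o[:,:400]=a;o[:250,400:]=b;cv2.imwrite('pics/g.png',o)"
```

```text
scene 797 shaft 206 [ 11.   -0.1  24.5 -35.5  -0.2] rms 2.77 resid shaft/collar/handle [np.float64(-0.49), np.float64(0.25), np.float64(-0.87)]
   tip tool [-5.800e+01 -1.000e-01  1.153e+02] world [628.7  93.1 140.5] axis [-0.187  0.023  0.982]
wrist 96 shaft 0 [ 22.4  -0.4  38.  -14.8   0. ] rms 1.24 resid shaft/collar/handle [np.float64(nan), np.float64(-0.16), np.float64(0.35)]
   tip tool [-64.8   0.8 121.1] world [635.8  93.1 135. ] axis [-0.378  0.043  0.925]wf2.py:13: RuntimeWarning: Mean of empty slice.
  print(c,len(A),'shaft',(q[:,2]<-8).sum(),x.round(1),'rms',np.sqrt((res**2).mean()).round(2),'resid shaft/collar/handle',[np.round(res[s].mean(),2) for s in (q[:,2]<-8,(q[:,2]>-8)&(q[:,2]<9),q[:,2]>9)])
  ret = ret.dtype.type(ret / rcount)
```

View pics/g.png

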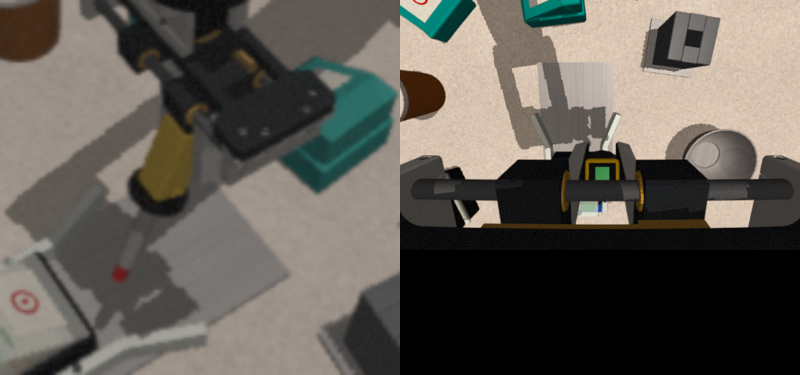

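```bash
cat > pl.py <<'E'
from h import *
o=env.get_obs(); p=np.array(o['ee_pos']); R=RM(o['ee_rot'])
for c in ['scene','wrist']:
    m=env.camera_model(c); im,d=env.snapshot(c); g=im.astype(int)
    v,u=np.nonzero(np.ones(d.shape,bool)); dd=d[v,u]; L=(world(m,u,v,dd)-p)@R; G=g[v,u]
    nr=(dd>0)&(np.abs(L[:,1])<25)&(np.abs(L[:,0])<120)&(L[:,2]>-70)&(L[:,2]<150)
    rr=np.c_[rays(m,u,v),np.ones(len(u))]@RM(m['rotation']).T@R; og=(np.array(m['origin'])-p)@R
    t=-og[1]/rr[:,1]; H=og+rr*t[:,None]   # hit with tool plane y=0
    S={'green':nr&(G[:,1]>G[:,0]*1.3)&(G[:,1]>G[:,2]*1.15)&(L[:,2]<10)&(np.abs(L[:,1])<14),'red':nr&(G[:,0]>G[:,1]*1.7)&(G[:,0]>G[:,2]*1.7)&(L[:,2]>60)}
    for n,s in S.items():
        if s.sum()>2: print(c,n,s.sum(),'px',u[s].mean().round(1),v[s].mean().round(1),'depth',np.median(L[s],0).round(1),'planehit',H[s].mean(0).round(1))
    if c=='scene':
        r=env.outline_of('wand',c)
        for x in r[:3]:
            mk=x['pixels']; s=mk.ravel()&(np.abs(L[:,0])<130)
            if s.sum()<100 or np.median(L[s],0)[0]>60: continue
            if not (S['red']&mk.ravel()).any(): continue
            # cross-sections of the mask along image direction
            P=np.c_[u[s],v[s]].astype(float); a=np.array([u[S['red']].mean(),v[S['red']].mean()])
            ax=P.mean(0)-a; ax/=np.linalg.norm(ax); nn=np.array([-ax[1],ax[0]]); k=(P-a)@ax; w=(P-a)@nn
            for b in range(-6,75,5):
                z=(k>=b)&(k<b+5)
                if z.sum()<3: continue
                mid=a+ax*(b+2.5)+nn*(w[z].max()+w[z].min())/2
                q=np.c_[rays(m,[mid[0]],[mid[1]]),[1.]]@RM(m['rotation']).T@R; q=q[0]; hit=og+q*(-og[1]/q[1]); print(b,'w',(w[z].max()-w[z].min()).round(1),'mid',mid.round(1),hit.round(1)[[0,2]])
E
python3 pl.py
```

```text
scene red 28 px 307.2 259.4 depth [-64.6   2.7 113. ] planehit [-63.3   0.  117.8]
-6 w 3.1 mid [305.6 262.5] [-67.4 126.2]
-1 w 6.2 mid [308.  258.1] [-61.5 114.6]
4 w 7.2 mid [310.2 253.6] [-56.1 102.5]
9 w 7.2 mid [312.5 249.1] [-50.8  90.8]
14 w 6.8 mid [314.5 244.5] [-46.1  78.6]
19 w 6.4 mid [316.5 239.9] [-41.4  66.8]
24 w 8.9 mid [318.4 235.3] [-37.2  54.7]
29 w 20.6 mid [320.7 230.9] [-32.3  44.2]
34 w 23.4 mid [322.5 226.2] [-28.4  32.4]
39 w 22.3 mid [324.6 221.6] [-24.   21.8]
44 w 18.8 mid [326.4 217. ] [-20.3  10.5]
49 w 18.0 mid [327.9 212.2] [-17.4  -1.4]
54 w 16.5 mid [329.4 207.4] [-14.4 -12.8]
59 w 14.3 mid [330.3 202.3] [-13.  -25.9]
64 w 11.2 mid [331.9 197.5] [-10.  -36.5]
wrist green 624 px 323.1 274.9 depth [  0.2  -0.6 -30.3] planehit [ 247.8    0.  -507.3]
```

Request:
apply_moves --rows '[{"dp":[0.026,0.03,0],"twist":0.05,"hand":1},{"dp":[0.052,0.06,0],"twist":0.127,"hand":1},{"dp":[0.078,0.09,0],"twist":0.127,"hand":1},{"dp":[0.102,0.118,0],"twist":0.127,"hand":1},{"dp":[0.1195,0.138,0],"twist":0.127,"hand":1}]' --force 60

```text
time: 13.02
ee_pos: [470.2, 254.4, 256.7]
ee_rot: [179.9, -0.0, 165.2]
contact_force: [-0.0, 0.0, -1.5]
gripper_width: 25.8
gripper_force: 60.0
```

Request:
apply_moves --rows '[{"dp":[0,0,0],"twist":0,"hand":1},{"dp":[0,0,0.02],"twist":0,"hand":1},{"dp":[0,0,0.05],"twist":0,"hand":1},{"dp":[0,0,0.08],"twist":0,"hand":1},{"dp":[0,0,0.08],"twist":0,"hand":1}]' --force 25

```text
time: 13.43
ee_pos: [467.9, 250.1, 170.3]
ee_rot: [-179.6, -0.6, 165.1]
contact_force: [-1.0, -0.9, -3.0]
gripper_width: 25.6
gripper_force: 25.0
```

```bash
python3 go.py 442.8 261 176 165.1
```

```text
t 13.4333 pos [467.9 250.1 170.3] rot [-179.58   -0.59  165.13] F [-1.  -0.9 -3. ] w 25.6
dp [ 0.0271  0.0041 -0.0055] twist 0.0005
```

Request:
apply_moves --rows '[{"dp":[0.005,0,0],"twist":0,"hand":1},{"dp":[0.011,0,0],"twist":0,"hand":1},{"dp":[0.017,0,0],"twist":0,"hand":1},{"dp":[0.023,0,0],"twist":0,"hand":1},{"dp":[0.0285,0,0],"twist":0,"hand":1}]' --force 25

```text
time: 13.85
ee_pos: [447.2, 259.6, 179.1]
ee_rot: [179.8, 0.4, 165.1]
contact_force: [4.0, -0.2, -1.6]
gripper_width: 25.9
gripper_force: 25.0
```

Request:
apply_moves --rows '[{"dp":[0,0,0],"twist":0,"hand":1},{"dp":[0,0,0],"twist":0,"hand":1}]'

```text
time: 14.02
ee_pos: [445.8, 259.9, 178.3]
ee_rot: [179.9, 0.2, 165.1]
contact_force: [1.5, 0.2, 1.8]
gripper_width: 25.8
gripper_force: 25.0
```

```bash
python3 go.py 442.8 261 176 165.1; python3 pl.py
```

```text
t 14.0167 pos [445.8 259.9 178.3] rot [179.86   0.19 165.15] F [1.5 0.2 1.8] w 25.8
dp [0.0032 0.0003 0.0023] twist 0.0008
scene green 21 px 447.3 241.3 depth [ -6.5  -1.8 -31.8] planehit [ -8.5  -0.  -35.9]
scene red 30 px 400.4 292.3 depth [-77.4   1.4 106.5] planehit [-76.2   0.  109.9]
-6 w 2.8 mid [397.6 294.5] [-81.9 114.5]
-1 w 5.0 mid [401.4 291.1] [-74.9 105.4]
4 w 7.1 mid [404.7 287.4] [-69.8  92.7]
9 w 7.2 mid [408.2 283.8] [-63.9  82.1]
14 w 7.1 mid [411.7 280.3] [-58.   71.8]
19 w 5.8 mid [415.3 276.7] [-52.2  61.9]
24 w 6.5 mid [419.1 273.4] [-45.4  54. ]
29 w 17.7 mid [422.1 269.5] [-41.8  40.7]
34 w 23.4 mid [425.6 265.9] [-36.4  31. ]
39 w 23.4 mid [429.1 262.3] [-31.2  21.5]
44 w 17.7 mid [433.2 259.3] [-23.7  16. ]
49 w 16.4 mid [436.2 255.3] [-20.5   3.6]
54 w 16.2 mid [439.7 251.7] [-15.5  -5.4]
59 w 14.8 mid [442.3 247.2] [-14.6 -20.5]
64 w 13.4 mid [445.3 243.2] [-11.8 -32.2]
69 w 4.2 mid [448.  238.9] [-10.1 -45.1]
wrist green 626 px 323.3 275.0 depth [  0.2  -0.4 -29.3] planehit [  83.4    0.  -198.8]
```

Request:
apply_moves --rows '[{"dp":[0.0015,0,0],"twist":0,"hand":1},{"dp":[0.003,0,0],"twist":0,"hand":1},{"dp":[0.003,0,0],"twist":0,"hand":1}]' --force 25

```text
time: 14.42
ee_pos: [441.6, 260.0, 176.1]
ee_rot: [-180.0, -0.0, 165.1]
contact_force: [2.0, 0.3, -0.7]
gripper_width: 25.9
gripper_force: 25.0
```

Request:
apply_moves --rows '[{"dp":[0,0,0],"twist":0,"hand":1},{"dp":[-0.015,0,0],"twist":0,"hand":1},{"dp":[-0.03,0,-0.02],"twist":0,"hand":1},{"dp":[-0.035,0,-0.055],"twist":0,"hand":1},{"dp":[-0.04,0,-0.08],"twist":0,"hand":1}]' --force 60

```text
time: 14.83
ee_pos: [478.9, 249.3, 256.1]
ee_rot: [-179.8, -0.4, 165.1]
contact_force: [1.4, -0.1, -0.3]
gripper_width: 25.4
gripper_force: 60.0
```

Request:
apply_moves --rows '[{"dp":[-0.02,-0.025,0],"twist":-0.05,"hand":1},{"dp":[-0.04,-0.055,0],"twist":-0.129,"hand":1},{"dp":[-0.06,-0.085,0],"twist":-0.129,"hand":1},{"dp":[-0.08,-0.115,0],"twist":-0.129,"hand":1},{"dp":[-0.1,-0.14,0],"twist":-0.129,"hand":1}]'

```text
time: 15.25
ee_pos: [539.1, 87.2, 254.7]
ee_rot: [-180.0, -0.4, 172.5]
contact_force: [-0.1, -0.0, -2.0]
gripper_width: 25.6
gripper_force: 60.0
```

Request:
apply_moves --rows '[{"dp":[0,0,0],"twist":0,"hand":1},{"dp":[0,0,0],"twist":0,"hand":1},{"dp":[0,0,0],"twist":0,"hand":1}]'

```text
time: 15.5
ee_pos: [539.7, 89.3, 255.1]
ee_rot: [180.0, -0.3, 172.5]
contact_force: [-0.1, 0.4, -1.2]
gripper_width: 25.3
gripper_force: 60.0
```

```bash
python3 go.py 600 42 210 172.4; python3 pl.py; python3 wfit.py 30 2>/dev/null | grep -A1 scene
```

```text
t 15.5 pos [539.7  89.3 255.1] rot [179.96  -0.28 172.49] F [-0.1  0.4 -1.2] w 25.3
dp [-0.0662 -0.039   0.0447] twist 0.0015
scene red 33 px 308.6 248.1 depth [-82.4   2.7 104. ] planehit [-81.    0.  108.5]
-6 w 5.0 mid [307.  251.2] [-85.  116.6]
-1 w 5.6 mid [309.6 246.9] [-78.8 106. ]
4 w 6.7 mid [312.  242.5] [-72.9  95.1]
9 w 6.2 mid [314.5 238.2] [-67.1  84.7]
14 w 5.9 mid [316.8 233.8] [-61.5  74.1]
19 w 6.3 mid [319.6 229.6] [-55.3  65.1]
24 w 6.4 mid [321.9 225.2] [-50.1  54.6]
29 w 12.1 mid [323.1 220.1] [-47.4  40.3]
34 w 22.8 mid [326.9 216.5] [-39.3  35.5]
39 w 23.8 mid [329.2 212.1] [-34.3  25.7]
44 w 21.1 mid [331.9 207.8] [-28.6  17.3]
49 w 18.1 mid [334.3 203.4] [-23.7   7.9]
54 w 18.8 mid [336.9 199.2] [-18.5  -0.6]
59 w 17.6 mid [338.5 194.3] [-15.4 -12. ]
64 w 15.7 mid [340.1 189.5] [-12.6 -23.4]
69 w 12.5 mid [341.4 184.5] [-10.5 -35.3]
wrist green 670 px 322.5 274.6 depth [  0.2   0.4 -30.3] planehit [  67.9    0.  -167.3]
scene 750 shaft pts 252 th,al,h,ox,oy [ 29.4  -0.3  30.9 -19.   -0.3] rms 1.38
   tip tool [-79.8   0.3 108. ] world [619.2  80.2 147.8] axis world [-0.485  0.058  0.872]
```

Request:
apply_moves --rows '[{"dp":[-0.02,-0.012,0.015],"twist":0,"hand":1},{"dp":[-0.04,-0.024,0.033],"twist":0,"hand":1},{"dp":[-0.055,-0.033,0.047],"twist":0,"hand":1},{"dp":[-0.0645,-0.039,0.056],"twist":0,"hand":1},{"dp":[-0.0645,-0.039,0.056],"twist":0,"hand":1}]'

```text
time: 16.17
ee_pos: [599.7, 40.9, 197.7]
ee_rot: [-180.0, -0.3, 172.5]
contact_force: [-0.2, 0.1, -2.6]
gripper_width: 25.9
gripper_force: 60.0
```

Request:
apply_moves --rows '[{"dp":[0,0,0],"twist":0,"hand":1},{"dp":[0,0,0],"twist":0,"hand":1},{"dp":[0,0,0],"twist":0,"hand":1},{"dp":[0,0,0],"twist":0,"hand":1}]'

```text
time: 16.5
ee_pos: [600.3, 42.4, 201.8]
ee_rot: [180.0, 0.1, 172.6]
contact_force: [0.0, 0.4, -2.1]
gripper_width: 25.4
gripper_force: 60.0
```

```bash
cat > rel.py <<'E'
from h import *
o=env.get_obs(); p=np.array(o['ee_pos']); R=RM(o['ee_rot']); print('t',o['time'],p.round(1),np.round(o['ee_rot'],2),'F',np.round(o['contact_force'],1))
n=np.array([-.497,.066,.866])
for c in ['scene','top']:
    m=env.camera_model(c); im,d=env.snapshot(c); cv2.imwrite(f'pics/r_{c}.png',im[:,:,::-1]); g=im.astype(int)
    def proj(X):
        q=(np.atleast_2d(X)-np.array(m['origin']))@RM(m['rotation']); s=q[:,:2]/q[:,2:]; return s*(1+m['k1']*(s**2).sum(1,keepdims=True))*m['fx']+[m['cx'],m['cy']]
    print(c,'pred label px',proj([687.9,30.5,69.3]).round(1),'pred tip end/red centre',proj([p+R@[-80.3,0,112],p+R@[-75.9,0,104.2]]).round(1).tolist())
    v,u=np.nonzero((g[...,0]>g[...,1]*1.5)&(g[...,0]>g[...,2]*1.5)&(d>0)); P=world(m,u,v,d[v,u]); k=(P[:,0]>640)&(P[:,0]<740)&(P[:,1]>0)&(P[:,1]<80)&(P[:,2]>45); P=P[k];u=u[k];v=v[k]
    h=(P-[687.9,30.5,69.3])@n
    for nm,s in (('ring',h<5),('tip',h>9)):
        if s.sum(): print('  ',nm,s.sum(),'px',u[s].mean().round(1),v[s].mean().round(1),'bbox',u[s].min(),u[s].max(),v[s].min(),v[s].max(),P[s].mean(0).round(1))
a=cv2.imread('pics/r_scene.png')[195:285,240:360]; b=cv2.imread('pics/r_top.png')[130:220,260:380]
cv2.imwrite('pics/r.png',cv2.resize(np.hstack([a,b]),None,fx=3.3,fy=3.3,interpolation=cv2.INTER_CUBIC))
E
python3 rel.py
```

```text
t 16.5 [600.3  42.4 201.8] [1.7998e+02 1.1000e-01 1.7257e+02] F [ 0.   0.4 -2.1]
scene pred label px [[269.4 270.2]] pred tip end/red centre [[271.8, 263.8], [273.3, 260.9]]
   ring 23 px 269.4 270.7 bbox 265 274 266 274 [688.5  31.3  69. ]
   tip 27 px 271.3 263.5 bbox 269 274 261 266 [682.2  34.7  97.9]
top pred label px [[322.8 149. ]] pred tip end/red centre [[321.9, 149.1], [321.4, 149.7]]
```

View pics/r.png

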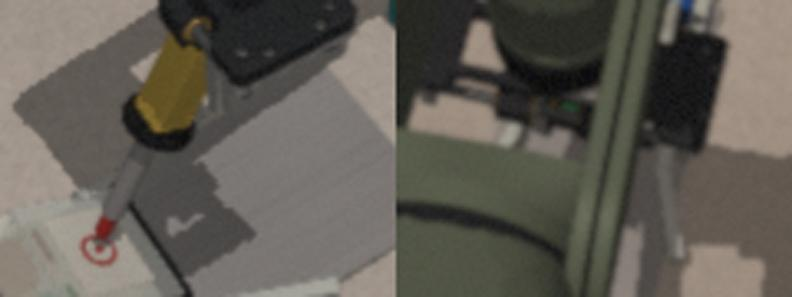

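```bash
python3 - <<'E'
from h import *
m=env.camera_model('scene'); p=np.array([600.3,42.4,201.8]); R=RM([180,0,172.5])
def proj(X):
    q=(np.atleast_2d(X)-np.array(m['origin']))@RM(m['rotation']); s=q[:,:2]/q[:,2:]; return (s*(1+m['k1']*(s**2).sum(1,keepdims=True))*m['fx']+[m['cx'],m['cy']])[0]
X0=p+R@[-75.9,0,104.2]; ax=R@[-.49,0,.872]; up=R@[-.872,0,-.49]; lat=R@[0,1,0]
b=proj(X0); J=np.c_[proj(X0+ax)-b,proj(X0+up)-b,proj(X0+lat)-b]; print(b,J.round(3))
obs=np.array([271.3,263.5]); print('ax,up',np.linalg.solve(J[:,:2],obs-b)); print('ax,up,lat minnorm',np.linalg.lstsq(J,obs-b,rcond=None)[0])
l=proj([687.9,30.5,69.3]); print('label',l)
E
```

```text
[273.32536231 260.89371168] [[-0.166 -0.403  0.243]
 [ 0.323  0.096  0.369]]
ax,up [7.48583358 1.95312754]
ax,up,lat minnorm [4.67435359 4.234024   1.86667653]
label [269.42890348 270.18990649]
```

Request:
apply_moves --rows '[{"dp":[-0.001,0,0.004],"twist":0,"hand":1},{"dp":[-0.003,0,0.008],"twist":0,"hand":1},{"dp":[-0.004,0,0.0115],"twist":0,"hand":1},{"dp":[-0.004,0,0.0115],"twist":0,"hand":1},{"dp":[-0.004,0,0.0115],"twist":0,"hand":1}]'

```text
time: 17.02
ee_pos: [603.8, 41.1, 188.2]
ee_rot: [-180.0, -0.1, 172.5]
contact_force: [0.3, -0.1, -1.0]
gripper_width: 25.6
gripper_force: 60.0
```

```bash
sed -i 's/-80.3,0,112\]/-83,0,114.5]/; s/-75.9,0,104.2\]/-78.6,0,106.6]/; s/h>9/h>6/' rel.py; python3 rel.py; python3 - <<'E'
from h import *
F=[]
for i in range(6): env.snapshot('wrist'); F.append(env.get_obs()['contact_force'])
print(np.mean(F,0).round(2),np.std(F,0).round(2))
E
```

```text
t 17.0167 [603.8  41.1 188.2] [-1.7999e+02 -8.0000e-02  1.7250e+02] F [ 0.3 -0.1 -1. ]
scene pred label px [[269.4 270.2]] pred tip end/red centre [[269.9, 268.6], [271.3, 265.8]]
   ring 21 px 269.1 270.9 bbox 265 274 266 274 [689.4  31.6  69.7]
   tip 26 px 270.5 267.0 bbox 268 273 264 270 [685.3  33.5  84.7]
top pred label px [[322.8 149. ]] pred tip end/red centre [[322.8, 149.2], [322.4, 149.8]]
[ 0.07 -0.21 -1.58] [0.64 0.72 0.48]
```

Request:
apply_moves --rows '[{"dp":[-0.0004,0,0.002],"twist":0,"hand":1},{"dp":[-0.0004,0,0.002],"twist":0,"hand":1},{"dp":[-0.0004,0,0.002],"twist":0,"hand":1}]'

```text
time: 17.67
ee_pos: [604.4, 41.0, 186.7]
ee_rot: [-180.0, -0.0, 172.5]
contact_force: [0.3, -0.3, -1.7]
gripper_width: 25.2
gripper_force: 60.0
```

Request:
apply_moves --rows '[{"dp":[-0.001,0,0.00175],"twist":0,"hand":1},{"dp":[-0.001,0,0.00175],"twist":0,"hand":1},{"dp":[-0.001,0,0.00175],"twist":0,"hand":1}]'

```text
time: 17.92
ee_pos: [605.5, 40.9, 185.0]
ee_rot: [-180.0, -0.0, 172.5]
contact_force: [-0.3, 0.0, -1.9]
gripper_width: 25.8
gripper_force: 60.0
```

```bash
cat > f.py <<'E'
from h import *
F=[];P=[]
for i in range(5): env.snapshot('scene'); o=env.get_obs(); F.append(o['contact_force']); P.append(o['ee_pos'])
F=np.mean(F,0)-[0.07,-.2,-1.58]; print(o['time'],np.mean(P,0).round(2),'F',F.round(2),'along n',(F@[-.497,.066,.866]).round(2),np.round(o['ee_rot'],2))
E
python3 f.py; python3 rel.py | grep -A2 scene
```

```text
18.1667 [605.54  40.94 185.2 ] F [-0.07  0.12 -0.05] along n -0.0 [1.8000e+02 1.0000e-02 1.7251e+02]
scene pred label px [[269.4 270.2]] pred tip end/red centre [[269.3, 269.7], [270.7, 266.9]]
   ring 20 px 269.2 271.2 bbox 265 274 267 274 [689.8  32.3  70.1]
   tip 19 px 269.8 267.4 bbox 268 272 265 270 [686.4  32.4  82.6]
```

Request:
apply_moves --rows '[{"dp":[-0.0005,0,0.0009],"twist":0,"hand":1},{"dp":[-0.001,0,0.00175],"twist":0,"hand":1},{"dp":[-0.001,0,0.00175],"twist":0,"hand":1}]'

```text
time: 18.52
ee_pos: [606.4, 40.8, 183.2]
ee_rot: [-180.0, -0.0, 172.5]
contact_force: [0.1, 0.4, -1.9]
gripper_width: 25.7
gripper_force: 60.0
```

Request:
apply_moves --rows '[{"dp":[-0.0005,0,0.0009],"twist":0,"hand":1},{"dp":[-0.001,0,0.00175],"twist":0,"hand":1},{"dp":[-0.001,0,0.00175],"twist":0,"hand":1}]'

```text
time: 18.77
ee_pos: [607.5, 40.7, 181.7]
ee_rot: [-180.0, -0.0, 172.5]
contact_force: [-0.4, 0.3, -0.3]
gripper_width: 25.8
gripper_force: 60.0
```

```bash
python3 f.py
```

```text
19.0167 [607.51  40.67 181.81] F [-0.51  0.39  0.63] along n 0.83 [-1.8000e+02  1.0000e-02  1.7251e+02]
```

Request:
apply_moves --rows '[{"dp":[-0.0005,0,0.0009],"twist":0,"hand":1},{"dp":[-0.001,0,0.00175],"twist":0,"hand":1},{"dp":[-0.001,0,0.00175],"twist":0,"hand":1}]'

```text
time: 19.27
ee_pos: [608.5, 40.6, 180.0]
ee_rot: [180.0, -0.0, 172.5]
contact_force: [-1.4, -0.3, 1.6]
gripper_width: 25.7
gripper_force: 60.0
```

```bash
python3 f.py; python3 rel.py | grep -A2 scene; python3 pl.py | grep -E "red|green|^ ?(4|9|14|19|24) "
```

```text
19.5167 [608.49  40.56 180.1 ] F [-1.26  0.51  2.61] along n 2.93 [-180.      0.    172.51]
scene pred label px [[269.4 270.2]] pred tip end/red centre [[268.3, 271.6], [269.7, 268.8]]
   ring 33 px 267.8 271.2 bbox 264 274 267 275 [692.1  30.9  71. ]
   tip 13 px 269.5 268.7 bbox 268 272 267 270 [688.1  33.2  80.4]
scene red 25 px 267.8 269.5 depth [-82.3   1.7 106. ] planehit [-83.    0.  105.2]
4 w 6.8 mid [272.  264.4] [-71.7  94.6]
9 w 6.8 mid [274.2 260. ] [-65.   82.3]
14 w 7.2 mid [276.8 255.6] [-57.9  71.4]
19 w 6.3 mid [279.  251.2] [-51.5  59.5]
24 w 13.9 mid [280.9 246.5] [-45.7  46.6]
wrist green 655 px 323.0 274.8 depth [  0.4  -0.4 -29.6] planehit [  39.   -0. -109.]
wrist red 38 px 327.9 237.8 depth [-40.3   5.2 137. ] planehit [  48.3   -0.  -114. ]
```

Request:
apply_moves --rows '[{"dp":[-0.0005,0,0.0009],"twist":0,"hand":1},{"dp":[-0.001,0,0.00175],"twist":0,"hand":1},{"dp":[-0.0013,0,0.0023],"twist":0,"hand":1},{"dp":[-0.0013,0,0.0023],"twist":0,"hand":1}]'

```text
time: 20.1
ee_pos: [609.8, 40.4, 177.8]
ee_rot: [180.0, -0.0, 172.5]
contact_force: [-2.6, -0.2, 2.5]
gripper_width: 25.7
gripper_force: 60.0
```

```bash
python3 f.py; python3 rel.py >/dev/null; python3 -c "
import cv2;a=cv2.imread('pics/r_scene.png')[225:295,235:315];cv2.imwrite('pics/r2.png',cv2.resize(a,None,fx=8,fy=8,interpolation=cv2.INTER_CUBIC))"
```

```text
20.35 [609.78  40.4  177.8 ] F [-2.27  0.75  4.3 ] along n 4.9 [-180.      0.    172.51]
```

View pics/r2.png

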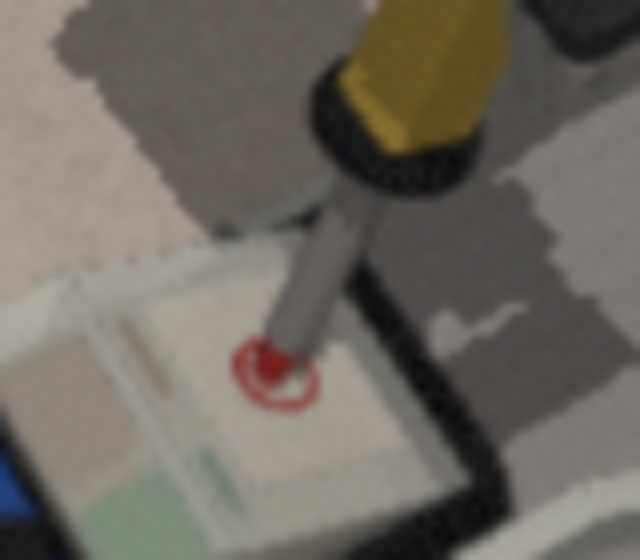

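Request:
apply_moves --rows '[{"dp":[0.002,0,-0.0035],"twist":0,"hand":1},{"dp":[0.0039,0,-0.007],"twist":0,"hand":1},{"dp":[0.0056,0,-0.006],"twist":0,"hand":1},{"dp":[0.0056,0,-0.006],"twist":0,"hand":1},{"dp":[0.0056,0,-0.006],"twist":0,"hand":1}]'

```text
time: 20.87
ee_pos: [603.9, 41.1, 183.1]
ee_rot: [-180.0, -0.0, 172.5]
contact_force: [-0.2, -0.4, -1.2]
gripper_width: 25.8
gripper_force: 60.0
```

Request:
apply_moves --rows '[{"dp":[-0.001,0,0.0017],"twist":0,"hand":1},{"dp":[-0.002,0,0.0035],"twist":0,"hand":1},{"dp":[-0.003,0,0.0052],"twist":0,"hand":1},{"dp":[-0.004,0,0.007],"twist":0,"hand":1},{"dp":[-0.0045,0,0.008],"twist":0,"hand":1}]'

```text
time: 21.28
ee_pos: [608.6, 40.5, 175.8]
ee_rot: [-180.0, -0.0, 172.5]
contact_force: [-3.9, 0.1, 3.7]
gripper_width: 25.7
gripper_force: 60.0
```

```bash
python3 f.py
```

```text
21.5333 [608.61  40.54 175.95] F [-3.31  0.28  4.95] along n 5.95 [-1.8000e+02 -1.0000e-02  1.7251e+02]
```

Request:
apply_moves --rows '[{"dp":[-0.0003,0,0.0005],"twist":0,"hand":1},{"dp":[-0.0006,0,0.001],"twist":0,"hand":1},{"dp":[-0.0006,0,0.001],"twist":0,"hand":1}]'

```text
time: 21.78
ee_pos: [609.2, 40.4, 174.8]
ee_rot: [180.0, -0.0, 172.5]
contact_force: [-4.5, 0.2, 4.3]
gripper_width: 25.3
gripper_force: 60.0
```

```bash
python3 f.py; python3 rel.py >/dev/null; python3 -c "
import cv2;a=cv2.imread('pics/r_scene.png')[225:295,235:315];cv2.imwrite('pics/r3.png',cv2.resize(a,None,fx=8,fy=8,interpolation=cv2.INTER_CUBIC))"; python3 f.py;python3 pl.py | grep -E "red|green|^ ?(4|9|14|19|24) "
```

```text
22.0333 [609.26  40.46 174.79] F [-3.98  0.54  5.58] along n 6.84 [180.    -0.   172.51]
22.3833 [609.29  40.45 174.68] F [-3.98  0.66  5.99] along n 7.21 [180.     0.   172.51]
scene red 20 px 268.2 270.3 depth [-81.3   1.4 103.2] planehit [-81.8   0.  103.8]
4 w 5.4 mid [272. 265.] [-71.2  91.4]
9 w 6.4 mid [274.3 260.5] [-64.4  79.1]
14 w 6.3 mid [276.5 256. ] [-57.8  66.9]
19 w 6.9 mid [278.9 251.7] [-51.   55.8]
24 w 17.5 mid [280.7 247. ] [-45.5  42.4]
wrist green 660 px 322.6 274.4 depth [  0.4  -0.4 -29.7] planehit [  41.    -0.  -113.1]
wrist red 54 px 321.8 241.3 depth [-40.1  -3.8 129. ] planehit [  62.8    0.  -154.7]
```

View pics/r3.png

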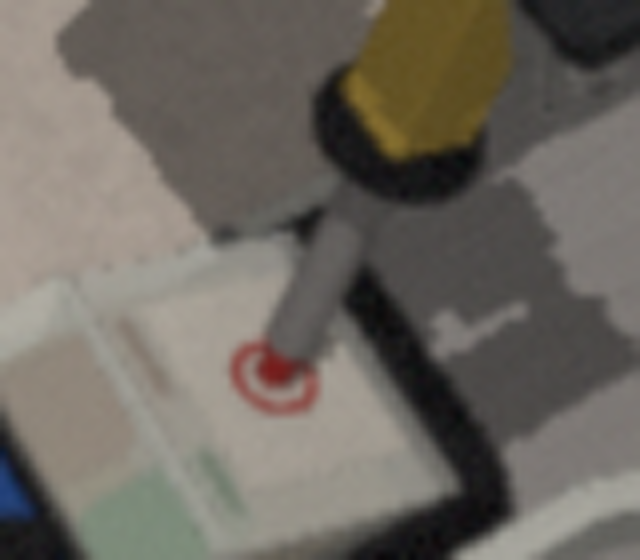

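The tip sits in the ring's centre (crop px (275,373)) at about 7 N. Holding.

Request:
apply_moves --rows '[{"dp":[0,0,0],"twist":0,"hand":1},{"dp":[0,0,0],"twist":0,"hand":1},{"dp":[0,0,0],"twist":0,"hand":1},{"dp":[0,0,0],"twist":0,"hand":1},{"dp":[0,0,0],"twist":0,"hand":1}]'

```text
time: 22.95
ee_pos: [609.3, 40.4, 174.7]
ee_rot: [180.0, -0.0, 172.5]
contact_force: [-4.0, 0.1, 4.2]
gripper_width: 25.7
gripper_force: 60.0
```

Request:
apply_moves --rows '[{"dp":[0,0,0],"twist":0,"hand":1},{"dp":[0,0,0],"twist":0,"hand":1},{"dp":[0,0,0],"twist":0,"hand":1},{"dp":[0,0,0],"twist":0,"hand":1},{"dp":[0,0,0],"twist":0,"hand":1}]'

```text
time: 23.37
ee_pos: [609.3, 40.4, 174.6]
ee_rot: [-180.0, 0.0, 172.5]
contact_force: [-3.6, -0.2, 5.3]
gripper_width: 25.5
gripper_force: 60.0
```

Request:
apply_moves --rows '[{"dp":[0,0,0],"twist":0,"hand":1},{"dp":[0,0,0],"twist":0,"hand":1},{"dp":[0,0,0],"twist":0,"hand":1},{"dp":[0,0,0],"twist":0,"hand":1},{"dp":[0,0,0],"twist":0,"hand":1}]'

```text
time: 23.78
ee_pos: [609.3, 40.4, 174.6]
ee_rot: [-180.0, -0.0, 172.5]
contact_force: [-3.3, 0.0, 4.6]
gripper_width: 25.5
gripper_force: 60.0
```

Request:
apply_moves --rows '[{"dp":[0,0,0],"twist":0,"hand":1},{"dp":[0,0,0],"twist":0,"hand":1},{"dp":[0,0,0],"twist":0,"hand":1}]'

```text
time: 24.03
ee_pos: [609.3, 40.4, 174.7]
ee_rot: [-180.0, -0.0, 172.5]
contact_force: [-4.1, -0.9, 3.6]
gripper_width: 25.7
gripper_force: 60.0
```

```bash
python3 f.py
```

```text
24.2833 [609.3   40.44 174.65] F [-3.52  0.71  5.98] along n 6.97 [-180.      0.    172.51]
```

Request:
apply_moves --rows '[{"dp":[0.003,0,-0.005],"twist":0,"hand":1},{"dp":[0.01,0,-0.0175],"twist":0,"hand":1},{"dp":[0.02,0,-0.037],"twist":0,"hand":1},{"dp":[0.028,0,-0.065],"twist":0,"hand":1},{"dp":[0.03,0,-0.085],"twist":0,"hand":1}]'

```text
time: 24.7
ee_pos: [579.1, 44.4, 260.3]
ee_rot: [-180.0, 0.0, 172.5]
contact_force: [1.1, 0.1, -1.4]
gripper_width: 25.8
gripper_force: 60.0
```

Request:
apply_moves --rows '[{"dp":[0.013,0.032,0],"twist":0.12,"hand":1},{"dp":[0.026,0.064,0],"twist":0.24,"hand":1},{"dp":[0.039,0.097,0],"twist":0.36,"hand":1},{"dp":[0.052,0.129,0],"twist":0.48,"hand":1},{"dp":[0.065,0.162,0],"twist":0.6,"hand":1}]'

```text
time: 25.12
ee_pos: [536.0, 214.6, 258.9]
ee_rot: [180.0, 0.0, 137.7]
contact_force: [0.2, 0.6, -1.4]
gripper_width: 26.0
gripper_force: 60.0
```

```bash
python3 go.py 494.9 381.6 256 75.1; python3 tray.py | grep -A3 scene
```

```text
t 25.1167 pos [536.  214.6 258.9] rot [1.7996e+02 4.0000e-02 1.3774e+02] F [ 0.2  0.6 -1.4] w 26.0
dp [0.1427 0.0959 0.0029] twist 1.0933
scene fence 383 [768.7  21.1] [104.4  21.8] 82.6 z 40.3
  fence along feed [748.4 769.9] lat [ 71.2 173.8]
  lidtop feed [697.5 723.  745.4] lat [ 77.9 167.8]
  lidtop 976 [730.5  26.3] [92.3 50.7] 82.8 z 87.3
```

Request:
apply_moves --rows '[{"dp":[0.029,0.019,0],"twist":0.12,"hand":1},{"dp":[0.057,0.038,0],"twist":0.24,"hand":1},{"dp":[0.086,0.058,0],"twist":0.36,"hand":1},{"dp":[0.114,0.077,0],"twist":0.48,"hand":1},{"dp":[0.143,0.096,0],"twist":0.6,"hand":1}]'

```text
time: 25.63
ee_pos: [494.1, 381.2, 258.8]
ee_rot: [179.9, 0.0, 103.4]
contact_force: [0.6, -0.4, -0.8]
gripper_width: 25.8
gripper_force: 60.0
```

Request:
apply_moves --rows '[{"dp":[0,0,0],"twist":0.12,"hand":1},{"dp":[0,0,0],"twist":0.24,"hand":1},{"dp":[0,0,0],"twist":0.36,"hand":1},{"dp":[0,0,0],"twist":0.48,"hand":1},{"dp":[0,0,0],"twist":0.493,"hand":1}]'

```text
time: 26.05
ee_pos: [494.4, 380.0, 258.7]
ee_rot: [180.0, 0.0, 75.4]
contact_force: [-0.0, 0.7, -2.8]
gripper_width: 25.7
gripper_force: 60.0
```

```bash
python3 go.py 494.9 381.6 176 75.1
```

```text
t 26.05 pos [494.4 380.  258.7] rot [1.7998e+02 1.0000e-02 7.5400e+01] F [-0.   0.7 -2.8] w 25.7
dp [0.0017 0.     0.0827] twist 0.0052
```

Request:
apply_moves --rows '[{"dp":[0.002,0,0.025],"twist":0.005,"hand":1},{"dp":[0.002,0,0.055],"twist":0.005,"hand":1},{"dp":[0.002,0,0.083],"twist":0.005,"hand":1},{"dp":[0.002,0,0.083],"twist":0.005,"hand":1},{"dp":[0.002,0,0.083],"twist":0.005,"hand":1}]' --force 25

```text
time: 26.47
ee_pos: [493.3, 381.1, 174.3]
ee_rot: [-179.8, 0.2, 75.3]
contact_force: [0.4, 0.3, -1.2]
gripper_width: 26.0
gripper_force: 25.0
```

Request:
apply_moves --rows '[{"dp":[-0.006,0,0],"twist":0,"hand":1},{"dp":[-0.012,0,0],"twist":0,"hand":1},{"dp":[-0.018,0,0],"twist":0,"hand":1},{"dp":[-0.024,0,0],"twist":0,"hand":1},{"dp":[-0.03,0,0],"twist":0,"hand":1}]'

```text
time: 26.88
ee_pos: [488.1, 354.1, 179.3]
ee_rot: [179.8, -0.3, 75.2]
contact_force: [1.6, 3.6, 0.5]
gripper_width: 25.9
gripper_force: 25.0
```

Request:
apply_moves --rows '[{"dp":[-0.006,0,0],"twist":0,"hand":1},{"dp":[-0.012,0,0],"twist":0,"hand":1},{"dp":[-0.018,0,0],"twist":0,"hand":1},{"dp":[-0.024,0,0],"twist":0,"hand":1},{"dp":[-0.03,0,0],"twist":0,"hand":1}]'

```text
time: 27.3
ee_pos: [478.7, 323.8, 176.5]
ee_rot: [-180.0, -0.0, 75.2]
contact_force: [0.0, 3.9, 0.9]
gripper_width: 25.8
gripper_force: 25.0
```

```bash
python3 go.py 472.4 297.1 176 75.1; python3 pl.py
```

```text
t 27.3 pos [478.7 323.8 176.5] rot [-1.7998e+02 -1.0000e-02  7.5220e+01] F [0.  3.9 0.9] w 25.8
dp [-0.0274  0.0007  0.0005] twist 0.0021
scene red 10 px 433.1 300.7 depth [-29.9   6.6 123.3] planehit [-33.2   0.  137.1]
wrist green 629 px 322.3 275.6 depth [  0.4   0.5 -30.2] planehit [  77.     0.  -185.3]
```

Request:
apply_moves --rows '[{"dp":[-0.006,0,0],"twist":0,"hand":1},{"dp":[-0.012,0,0],"twist":0,"hand":1},{"dp":[-0.018,0,0],"twist":0,"hand":1},{"dp":[-0.023,0,0],"twist":0,"hand":1},{"dp":[-0.027,0,0],"twist":0,"hand":1}]'

```text
time: 27.87
ee_pos: [472.1, 297.9, 176.9]
ee_rot: [180.0, -0.0, 75.2]
contact_force: [1.2, 5.3, 0.3]
gripper_width: 26.2
gripper_force: 25.0
```

Request:
apply_moves --rows '[{"dp":[-0.0005,0,0],"twist":0,"hand":1},{"dp":[-0.0005,0,0],"twist":0,"hand":1}]'

```text
time: 28.03
ee_pos: [472.0, 297.5, 176.9]
ee_rot: [180.0, -0.0, 75.2]
contact_force: [1.4, 3.8, 0.1]
gripper_width: 26.1
gripper_force: 25.0
```

```bash
python3 go.py 472.4 297.1 176 75.1; python3 pl.py
```

```text
t 28.0333 pos [472.  297.5 176.9] rot [ 1.7999e+02 -1.0000e-02  7.5200e+01] F [1.4 3.8 0.1] w 26.1
dp [-0.0002  0.0005  0.0009] twist 0.0017
scene red 10 px 433.7 302.2 depth [  0.4   6.5 125.7] planehit [ -3.1   0.  138.5]
-6 w 4.2 mid [430.8 304.3] [ -6.2 156.5]
-1 w 7.8 mid [434.1 300.5] [ -4.3 132.2]
4 w 8.5 mid [437.3 296.7] [ -2.6 109.1]
9 w 8.5 mid [440.3 292.6] [-1.6 87.4]
14 w 10.7 mid [445.7 290.8] [ 5.6 64.3]
19 w 10.6 mid [450.2 288.3] [10.3 43.4]
24 w 12.0 mid [453.3 284.3] [11.  24.8]
29 w 11.3 mid [456. 280.] [10.9  7.2]
34 w 7.1 mid [458.  274.9] [ 9.1 -9.1]
wrist green 616 px 322.7 276.6 depth [  1.2   0.5 -30.5] planehit [  64.3    0.  -158.5]
wrist red 15 px 323.4 197.1 depth [  4.9   0.3 126.3] planehit [  57.2   -0.  -122.4]
```

Request:
apply_moves --rows '[{"dp":[0.008,0,0],"twist":0,"hand":1},{"dp":[0.018,0,-0.005],"twist":0,"hand":1},{"dp":[0.018,0,-0.035],"twist":0,"hand":1},{"dp":[0.018,0,-0.065],"twist":0,"hand":1},{"dp":[0.018,0,-0.09],"twist":0,"hand":1}]' --force 60

```text
time: 28.6
ee_pos: [476.2, 315.0, 267.3]
ee_rot: [-179.9, 0.2, 75.3]
contact_force: [0.1, -0.1, -1.6]
gripper_width: 25.8
gripper_force: 60.0
```

Request:
apply_moves --rows '[{"dp":[0,0,0],"twist":-0.12,"hand":1},{"dp":[0,0,0],"twist":-0.24,"hand":1},{"dp":[0,0,0],"twist":-0.36,"hand":1},{"dp":[0,0,0],"twist":-0.48,"hand":1},{"dp":[0,0,0],"twist":-0.6,"hand":1}]'

```text
time: 29.02
ee_pos: [476.1, 314.8, 265.9]
ee_rot: [-179.8, 0.1, 110.0]
contact_force: [0.1, 0.3, -1.7]
gripper_width: 25.7
gripper_force: 60.0
```

Request:
apply_moves --rows '[{"dp":[0,0,0],"twist":-0.12,"hand":1},{"dp":[0,0,0],"twist":-0.24,"hand":1},{"dp":[0,0,0],"twist":-0.36,"hand":1},{"dp":[0,0,0],"twist":-0.48,"hand":1},{"dp":[0,0,0],"twist":-0.6,"hand":1}]'

```text
time: 29.43
ee_pos: [476.0, 314.8, 265.8]
ee_rot: [-179.8, -0.0, 144.3]
contact_force: [0.3, -0.4, -1.8]
gripper_width: 25.8
gripper_force: 60.0
```

Request:
apply_moves --rows '[{"dp":[0,0,0],"twist":-0.12,"hand":1},{"dp":[0,0,0],"twist":-0.24,"hand":1},{"dp":[0,0,0],"twist":-0.37,"hand":1},{"dp":[0,0,0],"twist":-0.37,"hand":1}]'

```text
time: 29.77
ee_pos: [476.1, 314.9, 265.8]
ee_rot: [-179.8, -0.1, 165.3]
contact_force: [-0.0, -0.0, -2.3]
gripper_width: 25.7
gripper_force: 60.0
```

```bash
python3 go.py 462.3 255.8 265 165.1; python3 pl.py; python3 wfit.py 0 2>/dev/null
```

```text
t 29.7667 pos [476.1 314.9 265.8] rot [-1.7982e+02 -9.0000e-02  1.6532e+02] F [-0.  -0.  -2.3] w 25.7
dp [-0.0017 -0.0607  0.001 ] twist 0.0039
scene green 73 px 481.0 247.2 depth [ -3.6  -0.5 -30.2] planehit [ -4.7  -0.  -31.5]
scene red 12 px 451.7 291.8 depth [ -6.7   1.4 124.7] planehit [ -3.4   0.  130.7]
-6 w 5.0 mid [450.1 295. ] [ -1.4 147.1]
-1 w 7.6 mid [452.8 290.7] [ -2.2 127.1]
4 w 7.9 mid [455.6 286.6] [ -1.9 109.5]
9 w 8.4 mid [458.4 282.5] [-2.  92.3]
14 w 15.3 mid [460.4 277.8] [-5.7 70.4]
19 w 24.7 mid [463.6 273.9] [-3.6 57.5]
24 w 27.4 mid [465.9 269.5] [-5.8 39.2]
29 w 20.6 mid [465.8 263.6] [-17.7   8.6]
34 w 19.6 mid [469.1 259.8] [-15.3  -1.8]
39 w 18.7 mid [472.2 255.8] [-13.8 -13.2]
44 w 18.5 mid [475.2 251.7] [-13.  -24.9]
49 w 18.7 mid [478.3 247.7] [-11.6 -35.6]
54 w 15.6 mid [481.9 244.1] [ -8.3 -43.5]
59 w 7.2 mid [483.2 239. ] [-13.6 -61.4]
wrist green 611 px 323.6 276.7 depth [  0.4  -0.1 -31. ] planehit [  64.4    0.  -160.5]
wrist red 16 px 323.0 197.2 depth [  3.5   0.2 125.5] planehit [  65.    0. -163.]
t 29.9167 [476.3 315.1 266.2] [-1.7991e+02 -5.0000e-02  1.6503e+02] F [-0.1  0.8 -1.6]
scene 608 shaft pts 156 th,al,h,ox,oy [ 0.1 -0.1 42.  -1.9 -0.7] rms 0.57
   tip tool [ -2.1  -0.4 135. ] world [478.1 314.  131.1] axis world [-0.001 -0.     1.   ]
top 12 shaft pts 12 th,al,h,ox,oy [ 0.6 -0.4 39.6 -0.4  0. ] rms 0.25
   tip tool [ -1.9   1.  132.6] world [478.3 315.4 133.6] axis world [-0.012 -0.003  1.   ]
```

Request:
apply_moves --rows '[{"dp":[-0.0005,-0.025,0],"twist":0,"hand":1},{"dp":[-0.0005,-0.045,0],"twist":0,"hand":1},{"dp":[-0.0005,-0.0605,0],"twist":0,"hand":1},{"dp":[-0.0005,-0.0605,0],"twist":0,"hand":1},{"dp":[-0.0005,-0.0605,0],"twist":0,"hand":1}]'

```text
time: 30.43
ee_pos: [461.6, 256.2, 266.9]
ee_rot: [180.0, 0.0, 165.0]
contact_force: [-0.0, 0.7, -1.4]
gripper_width: 25.7
gripper_force: 60.0
```

Request:
apply_moves --rows '[{"dp":[0,0,0],"twist":0,"hand":1},{"dp":[0,0,0.01],"twist":0,"hand":1},{"dp":[0,0,0.02],"twist":0,"hand":1},{"dp":[0,0,0.03],"twist":0,"hand":1},{"dp":[0,0,0.035],"twist":0,"hand":1}]'

```text
time: 30.85
ee_pos: [460.2, 256.4, 228.7]
ee_rot: [-179.9, -0.2, 165.2]
contact_force: [0.2, 0.7, -1.9]
gripper_width: 25.9
gripper_force: 60.0
```

```bash
python3 go.py 461.5 256 141 165.1; python3 wfit.py 0 2>/dev/null | grep -A1 scene
```

```text
t 30.85 pos [460.2 256.4 228.7] rot [-179.86   -0.21  165.2 ] F [ 0.2  0.7 -1.9] w 25.9
dp [-0.0017  0.0002  0.0877] twist 0.0017
scene 453 shaft pts 119 th,al,h,ox,oy [-0.4 -0.3 42.1 -2.2 -1.6] rms 0.65
   tip tool [ -1.2  -0.9 135. ] world [460.6 255.   93.7] axis world [ 0.01  -0.005  1.   ]
```

Request:
apply_moves --rows '[{"dp":[-0.0005,0,0.015],"twist":0,"hand":1},{"dp":[-0.0005,0,0.03],"twist":0,"hand":1},{"dp":[-0.0005,0,0.045],"twist":0,"hand":1},{"dp":[-0.0005,0,0.06],"twist":0,"hand":1},{"dp":[-0.0005,0,0.072],"twist":0,"hand":1}]'

```text
time: 31.37
ee_pos: [461.9, 256.4, 158.7]
ee_rot: [-180.0, -0.0, 165.2]
contact_force: [-0.3, -0.2, -2.4]
gripper_width: 25.7
gripper_force: 60.0
```

Request:
apply_moves --rows '[{"dp":[0,0,0.005],"twist":0,"hand":1},{"dp":[0,0,0.01],"twist":0,"hand":1},{"dp":[0,0,0.013],"twist":0,"hand":1},{"dp":[0,0,0.013],"twist":0,"hand":1},{"dp":[0,0,0.013],"twist":0,"hand":1}]'

```text
time: 31.78
ee_pos: [462.6, 256.5, 147.3]
ee_rot: [180.0, 0.1, 165.2]
contact_force: [-0.5, 0.0, -1.3]
gripper_width: 26.1
gripper_force: 60.0
```

Request:
apply_moves --rows '[{"dp":[0,0,0.002],"twist":0,"hand":1},{"dp":[0,0,0.004],"twist":0,"hand":1},{"dp":[0,0,0.004],"twist":0,"hand":1},{"dp":[0,0,0.004],"twist":0,"hand":1}]'

```text
time: 32.12
ee_pos: [462.1, 256.4, 142.7]
ee_rot: [180.0, 0.0, 165.2]
contact_force: [0.0, 0.5, -2.3]
gripper_width: 25.8
gripper_force: 60.0
```

```bash
python3 f.py; python3 wfit.py 0 2>/dev/null | grep -A1 scene
```

```text
32.3667 [462.12 256.39 142.75] F [-0.7   0.05 -0.17] along n 0.2 [1.7999e+02 1.0000e-02 1.6517e+02]
scene 455 shaft pts 0 th,al,h,ox,oy [ 6.  -8.6 46.3 -1.9  0.3] rms 2.23
   tip tool [-16.4  21.1 137. ] world [483.4 272.6   5.8] axis world [-0.139 -0.118  0.983]
```

Lower the last 2 mm, release gently, and back up.

Request:
apply_moves --rows '[{"dp":[0,0,0.001],"twist":0,"hand":1},{"dp":[0,0,0.002],"twist":0,"hand":1},{"dp":[0,0,0.002],"twist":0,"hand":1}]' --force 10

```text
time: 32.72
ee_pos: [462.2, 256.4, 141.2]
ee_rot: [180.0, 0.0, 165.2]
contact_force: [-1.0, -0.7, 2.4]
gripper_width: 26.0
gripper_force: 10.0
```

Request:
apply_moves --rows '[{"dp":[0,0,0],"twist":0,"hand":-0.2},{"dp":[0,0,0],"twist":0,"hand":-0.4},{"dp":[0,0,0],"twist":0,"hand":-0.4},{"dp":[0,0,0],"twist":0,"hand":-0.4},{"dp":[0,0,0],"twist":0,"hand":-0.4}]'

```text
time: 33.13
ee_pos: [462.1, 256.4, 140.6]
ee_rot: [180.0, 0.0, 165.2]
contact_force: [-1.1, -0.1, 1.0]
gripper_width: 56.0
gripper_force: 0.0
```

Request:
apply_moves --rows '[{"dp":[0,0,0],"twist":0,"hand":-0.4},{"dp":[0,0,-0.02],"twist":0,"hand":-0.4},{"dp":[0,0,-0.05],"twist":0,"hand":-0.4},{"dp":[0,0,-0.085],"twist":0,"hand":-0.4},{"dp":[0,0,-0.12],"twist":0,"hand":-0.4}]'

```text
time: 33.55
ee_pos: [461.4, 256.1, 261.2]
ee_rot: [-179.9, -0.1, 165.2]
contact_force: [1.3, 0.0, 0.0]
gripper_width: 65.8
gripper_force: 0.0
```

Request:
apply_moves --rows '[{"dp":[0.0,0,0],"twist":0,"hand":-0.4},{"dp":[0.0,0,0],"twist":0,"hand":-0.4},{"dp":[0.0,0,0],"twist":0,"hand":-0.4}]'

```text
time: 33.8
ee_pos: [461.7, 256.2, 260.1]
ee_rot: [-180.0, -0.0, 165.2]
contact_force: [0.5, -0.1, -0.6]
gripper_width: 65.3
gripper_force: 0.0
```

```bash
python3 - <<'E'
from fit import *
for c in ['wrist','scene']:
    m=env.camera_model(c); im,d=env.snapshot(c); cv2.imwrite(f'pics/end_{c}.png',im[:,:,::-1]); P=cloud(m,d,d>0); hb=(400,540,200,320)
    rect(P,166,175,hb,c+' handle top');rect(P,96,103,hb,'holder top');rect(P,105.5,112,hb,'collar')
E
python3 tray.py | grep -A3 scene; python3 go.py 461 256 265 165
```

```text
wrist handle top 935 [464.1 256.2] [25.3 26.1] 75.2 z 170.7
holder top 2671 [461.6 256. ] [70.1 70.2] 75.2 z 100.1
collar 502 [460.  257.5] [43.1 34.8] 76.9 z 108.1
scene handle top 172 [465.1 255.8] [24.9 26. ] 74.4 z 169.9
holder top 633 [462.5 255.2] [69.9 72. ] 75.7 z 99.4
collar 143 [469.4 257.5] [31.9 41.9] 18.2 z 107.7
scene fence 380 [768.7  20.9] [104.7  21.9] 82.6 z 40.4
  fence along feed [748.4 769.9] lat [ 72.4 173.9]
  lidtop feed [698.  723.1 745.3] lat [ 78.  167.8]
  lidtop 976 [729.9  26. ] [92.3 51.5] 82.5 z 87.4
t 34.0 pos [461.  256.  258.6] rot [-179.87   -0.19  165.17] F [-0.  -0.6  0.2] w 65.7
dp [ 0.      0.     -0.0064] twist 0.003
```

Wand is upright in the holder (handle top at z 170.7, collar top at 108), the tray is home, and the gripper is clear. Handing in.

```bash
python3 -c "
from rig import env; print(env.hand_in())"
```

```text
the job is handed in; nothing more can be done
None
```

The job is handed in at about 34 s: the tray is home against the fence, the tip was held on the target at about 7 N for over a second, and the probe is upright in its holder and released; the judge returned no verdict.

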